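# Fit the charged battery in the counter scale

### The job

The small white scale in front of you, its back turned to the right, needs its charged battery, and its hatch is locked against stray fingers. Take the wooden-handled release pin, push its rod through the small round hole in the back of the scale until the spring catch lets the hatch fly up, then lay the pin down flat on the worktop. Lift the battery off its charging dock, rock it into the bay tongue first, tongue under the lip, until it lies flat, and press the hatch shut so that the catch holds it again; leave the honey jar, the tape roll and the marker where they are.

Things in the scene. Friction and masses are not known exactly. Their poses are not given: they have to be found in the camera images.
- pin_handle (a point): release pin, lying on the worktop: centre of its square wooden handle, 75 long and 16 x 16 mm (8 mm above the worktop at the start). x points along the pin to the steel rod, z up. The rod is 8 mm thick and 75 mm long and goes on from the handle on the same axis; the pin weighs 60 g.
- pin_tip (a point): end of the pin's steel rod, on its axis, 112.5 mm from the centre of the handle; same axes as pin_handle.
- pin_hole (a point): round hole, 13 mm wide, in the 4 mm back wall of the scale's tower: its centre on the outer face, 74 mm above the worktop. x points level into the scale (push this way), z up. The catch's flat face (24 wide, 12 mm high) waits 13 mm behind it. The scale is fixed: a white tower, 134 (x) x 170 x 92 mm high, hatch on top, and beyond it the weighing pan, 53 mm high.
- catch (a joint): orange spring catch behind the hole, slides along x of pin_hole: 0 = forward, holding the hatch; 0.010 = end of travel. It lets go of the hatch at 0.004 to 0.006; it pushes back with 3 N at 0 and 6 N at 0.010. On closing, the hatch's hooks push it aside by themselves and it snaps back to 0.
- hatch (a joint): opening angle of the dark grey hatch over the battery bay, rad: 0 = shut, held by the catch; once let go it rises by its own spring to 2.0 in about 1.3 s and stays. Shutting takes about 2 N at the free edge, some 10 N over the last 10 mm, until it stays at 0. The hatch is 126 mm wide (y), 5 mm thick; its free edge lies 127 mm from the hinge, towards the hole.
- hatch_hinge (a point): middle of the hatch's hinge line, 94.5 mm above the worktop, 127 mm along x from pin_hole (battery_bay is 72 mm and bay_lip 37 mm along x from it); the line runs along y, axes as pin_hole. The hatch turns about it from lying towards -x, over the bay, up and over to +x, above the pan.
- hatch_edge (a point): point on the hatch's outer face, in the middle, 112 mm from the hinge and 15 mm from the free edge, over the catch; moves with the hatch. z is the normal of the outer face, -x points to the free edge.
- battery_center (a point): centre of the battery's dark body, 66 (x) x 42 (y) x 26 (z) mm, 85 to 170 g; z up. A tongue, 24 wide, 7 thick, 6 mm long, sticks out of the -x end along the underside; an orange stripe on top marks that end. It sits on a dock: pedestal 10 mm high, narrower than the battery, and a 24 mm high block behind the +x end; both long sides are free to grip.
- battery_bay (a point): where the middle of the underside of the battery's body belongs, on the bay floor, 58 mm above the worktop. Axes as pin_hole; the battery lies with its own x, y, z along them, tongue to -x. Heel rib 9 mm high at x = +33.5 mm, side ribs 9.5 mm high at y = +-22.3 mm. The open recess round the ribs is 116 wide (y) and 34 mm deep: fingers fit beside the battery above the ribs.
- bay_lip (a point): inner face (towards the battery) of the bay's lip, at its underside, 9 mm above the bay floor; axes as pin_hole. The lip is 4 mm thick and 6 mm deep; the tongue belongs under it. From it to the heel rib are 68.5 mm, but the battery with its tongue is 72 long: it enters only tongue first, tilted some 15 to 20 degrees, heel last.
- honey_jar: honey jar, 65 wide, 100 mm high, stands on the worktop; origin at its foot. A bystander.
- tape_roll: roll of paper tape, 73 wide, 19 mm high, lying flat; origin at its underside. A bystander.
- blue_marker: blue felt marker, 130 x 14 mm, lying on the worktop; origin at its underside. A bystander.

How it is judged:
By the outcome, as a careful person would: the job done as asked, in the order asked, and still so for the second after the job is handed in, with the robot touching nothing.
It also fails if it takes over 61 s, if anything falls off the work surface, if the arm or the gripper's body presses on something with over 40 N, if the wrist force passes 120 N, or if a joint passes its speed limit or range.

### The arm

A 6-joint arm with a two-finger parallel gripper is mounted at the origin on a cart in front of the work surface, level with it; the furniture and walls round the work are solid. World frame = base frame: x ahead of the robot, y to its left, z up, the work surface at z = 0. Lengths are in m, angles in rad, forces in N, time in s.
With the tool pointing down it reaches from about 0.35 to 0.775 m from the base axis. Payload 5.5 kg.
Tool frame: the origin (TCP) lies midway between the tips of the shut fingers; the grasp point (between the pads) lies 19 mm behind it; z points along the fingers, x is the direction in which the jaws open and shut, and the axes are right-handed (so a half turn about z gives the same grasp; the last joint's range is limited). The gripper opens to 85 mm and grips with 20 to 120 N. Pads are 22 mm wide; open, the fingers measure 114 mm over their backs; the gripper's body (76 mm by 85 mm) begins 54 mm behind the grasp point. The pads swing forward as they close: fully open they stand 13 mm farther back than shut.
Start: joints at [0.968, 0.313, 0.046, 1.304, 0, 1.431], TCP at [0.257, 0.515, 0.231] pointing down, gripper open.
Joint ranges: [-2.76, 2.76], [-0.86, 1.69], [-1.03, 1.26], [-2.2, 2.34], [-1.47, 1.5], [-3.14, 3.14]. Speed limits (rad/s): [2.57, 2.57, 3.14, 3.14, 3.14, 3.14].

### API

Orientations are given as a unit quaternion [w, x, y, z].
In Python, from workcell import env gives the robot as it stands. The module is installed in compiled form; this text tells all that it offers.
- The arm moves only by the tool apply_moves, never from a script. Its argument "moves" is a list of rows, each a list of 3 entries, a list of its own where there are three numbers: the shift along the tool's x, y, z in cm, then the turn about the tool's z in degrees, then the opening, from 0 (shut) to 1 (fully open). In form: [[[x, y, z], yaw, gripper], ...]. A call has exactly 10 rows; each row is the pose to reach, as a shift and turn from the pose commanded when the call began, along the tool's axes at that moment; what a row does not reach only later rows make up. A row lasts 1/8 s, in which the tool goes at most 62.5 mm and 10.7 degrees, less where a joint would pass 70% of its speed; a pose out of reach is approached as far as the arm can. A call with a gripper value outside its range is refused whole. The fingers move at their own pace and stop on an object; "squeeze" is the grip in N (left out, the last holds). Time passes only in rows, so rows that repeat a pose let the fingers close, or fill a call up. It gives the time, the measured TCP pose, the force and the opening at its end, in the units of the state.
- env.get_state(): the state, without advancing time (a new reading comes with each control period).
- env.read_camera(name): name is "scene" or "top"; returns a dict with "pixels" (420x560x3 uint8, red, green, blue), "fov_y" (degrees; the focal length in pixels is half the picture's height over the tangent of half this angle, whatever the lens; pixels are square), "cx", "cy" (the principal point, pixels), "world_from_camera" (4x4, takes a point from camera to world coordinates). Camera axes: x right, y down, z forward; pixel columns grow to the right and rows downward; lengths in m; the calibration is good to about 2 mm. A picture is of the moment at which its call begins. There is no depth.
- env.hand_in(): hands the job in, once; it reports no verdict.
The state is a dict: "clock": time; "joint_pos": joint angles; "qvel": joint speeds; "tau": joint torques, N m; "tcp_pos": TCP position; "orientation": TCP orientation; "wrist_force": force on the tool from outside, world axes, zero at the start; "ft_torque": the same for the moment, N m; "finger_gap": finger opening in m.
Only numpy, scipy, OpenCV 4.12 (cv2) and the standard library are available. Lean on these libraries where they do the work, as an engineer would, in place of code of your own. Each camera call takes 0.05 s, during which the arm holds its last target.

## Working session

There is one attempt and no reset: what is moved stays moved. The work goes in short steps, Python scripts to look and compute and a tool call to move; the robot and the scene stay as the last step left them, time stands still between calls to the robot, and variables do not carry over. Pictures are saved under pics/ and viewed, and the job is handed in when it is done.

Besides the shell and the picture viewer there is one more tool, called after "Call:" in YAML: its name, and indented under it one key for each argument. apply_moves: Moves the arm, as the interface text tells. Its arguments: {"type":"object","properties":{"moves":{"type":"array","items":{"type":"array"}},"squeeze":{"type":"number"}},"required":["moves"]}

```bash
mkdir -p pics; ls; cat > h.py <<'E'
import numpy as np, cv2
from workcell import env
from scipy.spatial.transform import Rotation as R
def look(name,fn):
    c=env.read_camera(name); cv2.imwrite('pics/'+fn,c['pixels'][:,:,::-1]); return c
def K(c):
    h=c['pixels'].shape[0]; f=h/2/np.tan(np.radians(c['fov_y'])/2); return f,c['cx'],c['cy']
def ray(c,u,v):
    f,cx,cy=K(c); T=np.array(c['world_from_camera']); d=T[:3,:3]@np.array([(u-cx)/f,(v-cy)/f,1]); return T[:3,3],d
def onplane(c,u,v,z):
    o,d=ray(c,u,v); return o+d*(z-o[2])/d[2]
def proj(c,p):
    f,cx,cy=K(c); T=np.array(c['world_from_camera']); q=T[:3,:3].T@(np.array(p)-T[:3,3]); return np.array([f*q[0]/q[2]+cx,f*q[1]/q[2]+cy])
def tri(c1,p1,c2,p2):
    o1,d1=ray(c1,*p1);o2,d2=ray(c2,*p2)
    A=np.stack([d1,-d2],1); s=np.linalg.lstsq(A,o2-o1,rcond=None)[0]
    a=o1+s[0]*d1;b=o2+s[1]*d2; return (a+b)/2,np.linalg.norm(a-b)
E
python3 - <<'E'
from h import *
import pickle
for n in ['scene','top']:
    c=look(n,n+'0.png'); pickle.dump(c,open(n+'0.pkl','wb')); print(n,K(c),np.round(c['world_from_camera'],3))
s=env.get_state(); print(s)
E
```

```text
pics
scene (np.float64(539.6521664409211), 270.13492186935326, 209.0459114378989) [[ 0.628 -0.515  0.584 -0.31 ]
 [-0.779 -0.402  0.482 -0.63 ]
 [-0.013 -0.757 -0.653  1.025]
 [ 0.     0.     0.     1.   ]]
top (np.float64(435.3505145661505), 283.48354601997704, 205.59603153828343) [[ 0.008 -0.981  0.193  0.243]
 [-1.    -0.011 -0.017  0.059]
 [ 0.019 -0.193 -0.981  1.562]
 [ 0.     0.     0.     1.   ]]
{'clock': 0.1, 'joint_pos': array([9.68393811e-01, 3.13915775e-01, 4.51397989e-02, 1.30361666e+00,
       8.75841705e-06, 1.43123188e+00]), 'qvel': array([-2.08963135e-03, -1.31086463e-03,  2.93873024e-03,  1.39916766e-05,
       -8.03184640e-04, -1.53274825e-03]), 'tau': array([ 2.28619465e-03, -4.81724095e+01,  2.99244797e+01,  1.26858708e-02,
       -1.37991365e-04, -1.16653405e-05]), 'tcp_pos': array([0.25646829, 0.51414458, 0.23052277]), 'orientation': array([ 3.17371257e-04,  8.50437669e-01,  5.26075218e-01, -7.32354594e-04]), 'wrist_force': array([-0.70021575, -0.2493832 , -0.03443094]), 'ft_torque': array([ 0.02018145, -0.04398667,  0.02933907]), 'finger_gap': 0.08562746159338364}
```

View pics/scene0.png

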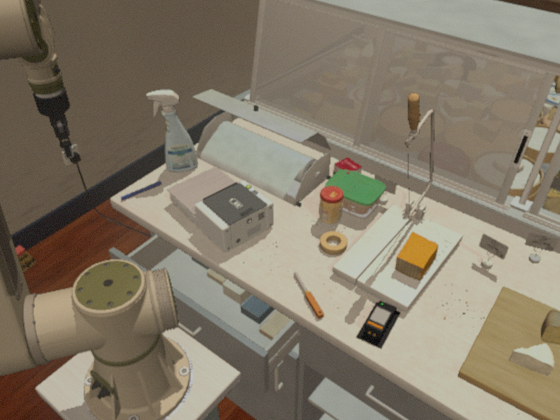

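View pics/top0.png

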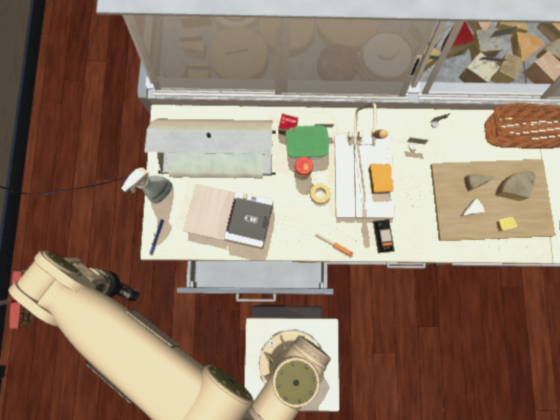

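```bash
python3 - <<'E'
import cv2
a=cv2.imread('pics/scene0.png');b=cv2.imread('pics/top0.png')
cv2.imwrite('pics/s0a.png',cv2.resize(a[170:250,160:290],None,fx=6,fy=6,interpolation=cv2.INTER_CUBIC))
cv2.imwrite('pics/s0b.png',cv2.resize(a[260:350,280:410],None,fx=6,fy=6,interpolation=cv2.INTER_CUBIC))
cv2.imwrite('pics/t0a.png',cv2.resize(b[180:260,180:280],None,fx=7,fy=7,interpolation=cv2.INTER_CUBIC))
cv2.imwrite('pics/t0b.png',cv2.resize(b[210:260,305:405],None,fx=7,fy=7,interpolation=cv2.INTER_CUBIC))
E
```

```text
(no output)
```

View pics/s0a.png

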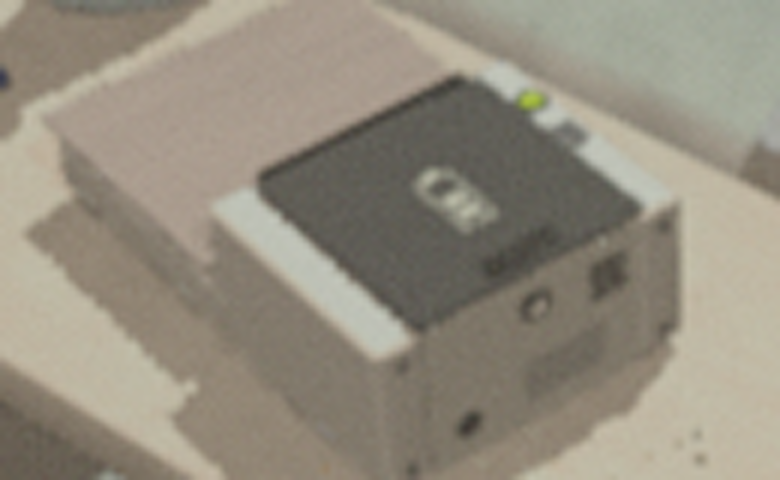

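View pics/s0b.png

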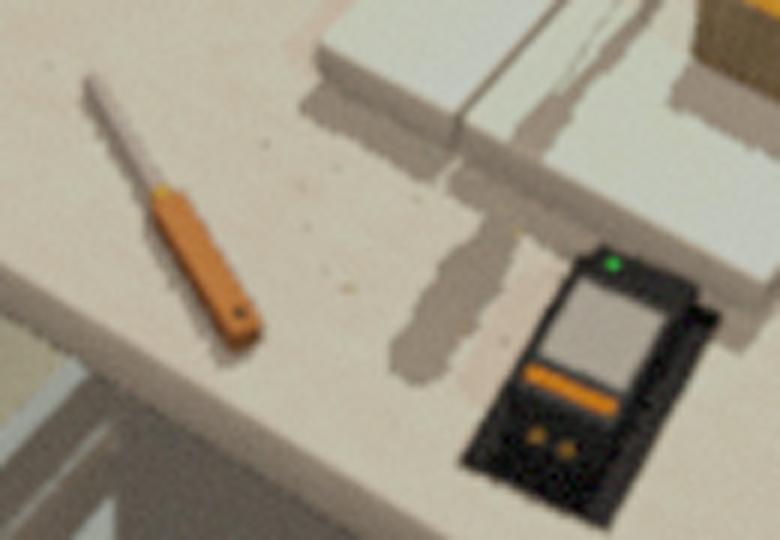

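View pics/t0a.png

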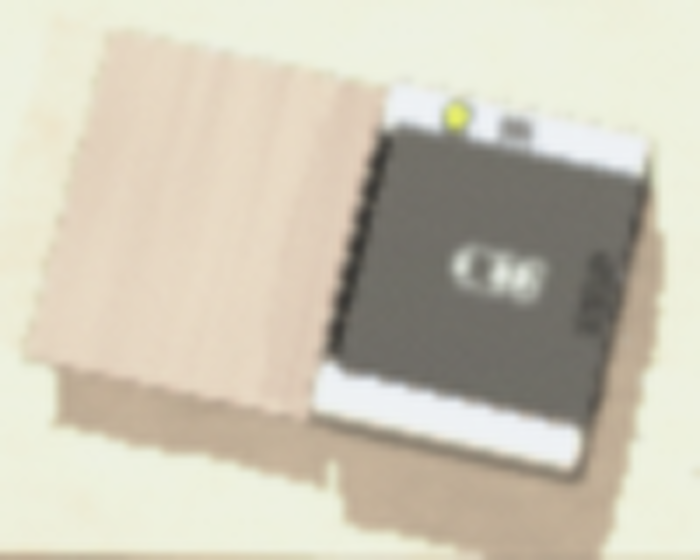

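View pics/t0b.png

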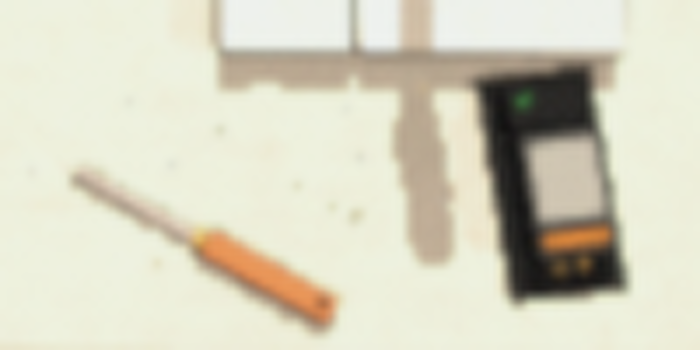

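```bash
cat > m.py <<'E'
from h import *
import pickle
S=pickle.load(open('scene0.pkl','rb'));T=pickle.load(open('top0.pkl','rb'))
def mask_hatch(c,box):
    p=c['pixels'].astype(int); g=p.sum(2)/3; sat=p.max(2)-p.min(2)
    m=((g<130)&(sat<25)); 
    k=np.zeros_like(m); x0,y0,x1,y1=box; k[y0:y1,x0:x1]=m[y0:y1,x0:x1]; return k
E
python3 - <<'E'
from m import *
for c,box,n in((S,(200,180,275,228),'s'),(T,(225,195,275,245),'t')):
    x0,y0,x1,y1=box
    p=c['pixels'].astype(int); g=p.sum(2)//3
    print(n); print(g[(y0+y1)//2-2:(y0+y1)//2+3,x0:x1:2])
def col(c,lo,hi,box):
    h=cv2.cvtColor(c['pixels'],cv2.COLOR_RGB2HSV); m=cv2.inRange(h,lo,hi); k=np.zeros_like(m);x0,y0,x1,y1=box;k[y0:y1,x0:x1]=m[y0:y1,x0:x1];return k
for c,box,z in((S,(295,285,330,325),.016),(T,(325,240,365,260),.016)):
    m=col(c,(3,120,90),(20,255,255),box); ys,xs=np.nonzero(m)
    P=np.array([onplane(c,u,v,.010)[:2] for u,v in zip(xs,ys)])
    mu=P.mean(0);w,V=np.linalg.eigh(np.cov((P-mu).T)); d=V[:,1]; 
    t=(P-mu)@d; print('handle',len(xs),xs.mean(),ys.mean(),mu,np.degrees(np.arctan2(d[1],d[0])),t.min(),t.max(),np.sqrt(w*12))
E
```

```text
s
[[189 172  92  90  90  95  90  89  91  91  92  94  89  92  92 127 107 134
  162 129 108  93  93  91  92  94  91  92  96  92  91  90 126 177 192 189
  177 180]
 [189 182 112  89  88  92  91  91  90  94  91  91  92  92  89 108 129 159
  164 138 125  93  91  91  90  93  91  89  94  94  93  90  94 147 189 180
  162 182]
 [189 188 156  90  93  90  89  93  88  90  93  91  92  91  88  94 118 145
  149 168 131 115  91  92  93  94  92  93  91  91  93  93  88 111 183 160
  133 181]
 [187 188 182 136  84  93  92  87  91  91  95  88  95  94  92  88  95 118
  152 165 136 127  94  90  93  95  87  91  91  94  89  89  86 112 166 124
  119 180]
 [187 189 189 171  94  91  93  92  96  92  91  90  92  90  92  91  89 109
  140 132 133 114  90  91  94  91  92  89  92  93  91  92  95 129 135 103
  124 182]]
t
[[203 196  91  82 108 107 108 108 108 113 201 137 124 217 184 190 152 108
  109 102  82  91 108 160 166]
 [204 193  73  95 109 109 108 108 108 110 166 135 136 222 202 201 144 109
  108 102  86  90 122 165 167]
 [204 191  80 101 108 108 108 109 107 109 142 151 137 200 203 189 138 109
  108  96  86  89 127 169 169]
 [204 173  72 101 109 107 107 108 109 109 121 132 140 170 178 168 129 108
  108  90  87  89 128 169 173]
 [203 154  57 103 107 108 108 108 108 109 110 113 122 132 148 158 117 109
  110  87  82  93 135 168 182]]
handle 192 313.6302083333333 304.4895833333333 [ 0.39024087 -0.1809028 ] 60.49820294872228 -0.040434179981371665 0.04280124228329566 [0.01697858 0.08030356]
handle 78 342.38461538461536 249.05128205128204 [ 0.39325051 -0.17931154] 61.30471737534861 -0.03672236215238102 0.03774908100468105 [0.01354863 0.07332991]
```

```bash
python3 - <<'E'
from m import *
print('tip',onplane(S,295.3,273.0,.008),onplane(T,315.7,235.4,.008))
# hatch
for c,seed,n in((S,(225,205),'s'),(T,(240,220),'t')):
    g=c['pixels'].astype(int).sum(2)/3
    lo,hi=(75,122) if n=='s' else (98,135)
    m=((g>lo)&(g<hi)).astype(np.uint8)
    m=cv2.morphologyEx(m,cv2.MORPH_OPEN,np.ones((3,3),np.uint8))
    nl,lab,st,ce=cv2.connectedComponentsWithStats(m,connectivity=4)
    k=lab==lab[seed[1],seed[0]]; print(n,st[lab[seed[1],seed[0]]])
    cs,_=cv2.findContours(k.astype(np.uint8),cv2.RETR_EXTERNAL,cv2.CHAIN_APPROX_NONE)
    cn=max(cs,key=cv2.contourArea)
    P=np.array([onplane(c,u,v,.097)[:2] for u,v in cn[:,0]],np.float32)*1000
    r=cv2.minAreaRect(P); print(r, cv2.boxPoints(r))
    im=c['pixels'][:,:,::-1].copy(); im[k]=(0,0,255)
    x,y,w,h,_=st[lab[seed[1],seed[0]]]
    cv2.imwrite(f'pics/hm_{n}.png',cv2.resize(im[y-10:y+h+10,x-10:x+w+10],None,fx=6,fy=6,interpolation=cv2.INTER_NEAREST))
E
```

```text
tip [ 0.4455479 -0.0850292  0.008    ] [ 0.44159351 -0.08437677  0.008     ]
s [ 203  183   70   68 2472]
((451.352294921875, 116.55000305175781), (210.66883850097656, 183.26312255859375), 74.2112808227539) [[334.51733   40.121788]
 [510.8662    -9.742416]
 [568.18726  192.97821 ]
 [391.83838  242.84242 ]]
t [ 229  199   42   41 1135]
((486.3410949707031, 149.15121459960938), (123.36482238769531, 123.26832580566406), 76.95907592773438) [[412.37808  102.96721 ]
 [532.4672    75.152084]
 [560.3041   195.33522 ]
 [440.21497  223.15034 ]]
```

View pics/hm_s.png

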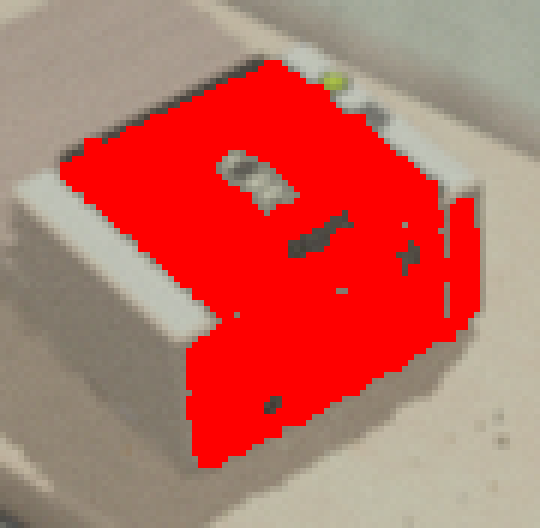

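View pics/hm_t.png

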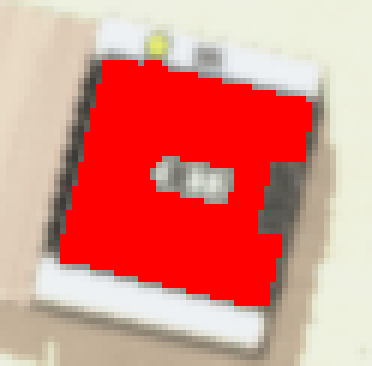

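```bash
python3 - <<'E'
from m import *
c=S
g=c['pixels'].astype(int).sum(2)/3
g=cv2.GaussianBlur(g,(3,3),0)
print(np.round(g[208:228,240:258]).astype(int))
m=((g>75)&(g<101)).astype(np.uint8)
m=cv2.morphologyEx(m,cv2.MORPH_OPEN,np.ones((3,3),np.uint8))
nl,lab,st,ce=cv2.connectedComponentsWithStats(m,connectivity=4)
k=lab==lab[205,225]; print(st[lab[205,225]])
cn=max(cv2.findContours(k.astype(np.uint8),cv2.RETR_EXTERNAL,cv2.CHAIN_APPROX_NONE)[0],key=cv2.contourArea)
P=np.array([onplane(c,u,v,.097)[:2] for u,v in cn[:,0]],np.float32)*1000
r=cv2.minAreaRect(P); print(r, cv2.boxPoints(r))
im=c['pixels'][:,:,::-1].copy(); im[k]=(0,0,255)
cv2.imwrite(f'pics/hm_s2.png',cv2.resize(im[170:255,190:285],None,fx=6,fy=6,interpolation=cv2.INTER_NEAREST))
E
```

```text
[[ 96  93  92  92  92  92  91  88  84  80  77  78  83  88  91  92  92  90]
 [ 91  91  91  93  93  90  86  82  77  74  74  75  79  85  88  89  89  88]
 [ 92  91  90  90  88  84  80  76  74  74  76  77  79  84  87  89  91  94]
 [ 92  91  87  84  81  78  75  73  74  77  80  82  83  86  90  96 102 107]
 [ 87  85  80  76  76  75  73  73  76  79  83  87  91  95 101 107 112 114]
 [ 81  76  72  70  72  73  73  75  79  84  89  96 102 108 112 114 114 113]
 [ 78  71  68  68  72  75  77  80  86  94 102 108 112 115 117 116 114 109]
 [ 81  73  70  72  76  80  84  89  96 106 112 115 116 116 116 115 113 107]
 [ 86  80  77  79  83  88  94 101 106 112 114 115 116 116 115 114 113 107]
 [ 88  85  85  88  94 100 106 110 110 108 107 109 113 115 115 114 114 109]
 [ 88  89  94 101 107 112 112 108 101  96  95  99 109 115 116 116 115 110]
 [ 95 101 107 112 115 115 109  96  88  90  94  96 106 114 116 116 116 111]
 [107 111 114 116 116 112 102  88  87 101 106 102 106 113 115 116 116 113]
 [114 115 115 115 115 111  99  88  95 111 113 108 110 113 115 116 116 114]
 [115 116 115 115 115 112 101  92  98 109 110 110 112 114 115 115 115 114]
 [115 116 116 115 115 113 107 100 101 107 110 112 114 115 115 115 115 114]
 [114 115 116 116 115 114 112 110 110 112 113 114 115 115 115 115 114 111]
 [114 114 116 117 115 114 114 115 115 115 115 115 115 115 114 113 110 106]
 [114 115 116 116 116 115 115 115 116 116 115 114 114 114 111 109 106 104]
 [115 115 116 116 116 115 115 116 116 115 114 113 111 109 106 105 104 103]]
[ 204  183   61   42 1289]
((482.1787109375, 149.73121643066406), (132.854248046875, 123.76627349853516), 78.49732208251953) [[408.292     96.9786  ]
 [529.5725    72.297905]
 [556.0654   202.48383 ]
 [434.7849   227.16452 ]]
```

View pics/hm_s2.png

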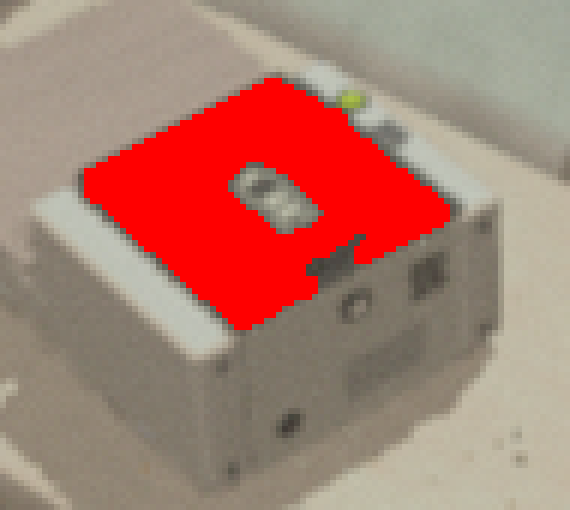

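```bash
python3 - <<'E'
from m import *
for px in((249,220.5),(248.5,220)): print(onplane(S,*px,.074))
for a,cx,cy in((77,.486,.149),(78.5,.482,.1497),(77.5,.484,.1494)):
    d=np.array([np.cos(np.radians(a)),np.sin(np.radians(a))]); print('hole from hatch',np.array([cx,cy])-.0635*d)
# tower top corners z=.092 scene/top
for c,pts in((S,[(160+212/6,170+207/6),(160+378/6,170+357/6),(160+680/6,170+200/6),(160+490/6,170+68/6)]),(T,[(180+387/7,180+85/7),(180+313/7,180+412/7),(180+578/7,180+472/7),(180+650/7,180+140/7)])):
    print([np.round(onplane(c,*p,.092)[:2],4) for p in pts])
# battery top z=.036: four corners; stripe
print('orange top/scene')
for c,box in((S,(360,315,400,335)),(T,(378,238,400,250))):
    h=cv2.cvtColor(c['pixels'],cv2.COLOR_RGB2HSV);x0,y0,x1,y1=box
    m=cv2.inRange(h,(3,120,90),(25,255,255))[y0:y1,x0:x1]
    n,l,st,ce=cv2.connectedComponentsWithStats(m)
    i=1+st[1:,4].argmax(); print(st[1:],ce[i]+[x0,y0],onplane(c,*(ce[i]+[x0,y0]),.036))
    ys,xs=np.nonzero(l==i); P=np.array([onplane(c,u+x0,v+y0,.036)[:2] for u,v in zip(xs,ys)]);w,V=np.linalg.eigh(np.cov((P-P.mean(0)).T));print(V[:,1],np.degrees(np.arctan2(V[1,1],V[0,1])),np.sqrt(12*w))
c=S
E
python3 - <<'E'
import cv2
a=cv2.imread('pics/scene0.png');b=cv2.imread('pics/top0.png')
cv2.imwrite('pics/s0c.png',cv2.resize(a[295:355,350:410],None,fx=10,fy=10,interpolation=cv2.INTER_NEAREST))
cv2.imwrite('pics/t0c.png',cv2.resize(b[215:257,365:405],None,fx=14,fy=14,interpolation=cv2.INTER_NEAREST))
E
```

```text
[0.47020854 0.08721897 0.074     ]
[0.47089422 0.08954259 0.074     ]
hole from hatch [0.47171561 0.0871275 ]
hole from hatch [0.46934014 0.08747478]
hole from hatch [0.47025608 0.0874052 ]
[array([0.4154, 0.2288]), array([0.3887, 0.1035]), array([0.5479, 0.067 ]), array([0.5681, 0.1973])]
[array([0.5784, 0.2006]), array([0.4161, 0.2316]), array([0.3883, 0.1032]), array([0.5522, 0.0705])]
orange top/scene
[[ 7  6 16  8 60]
 [ 9 17  2  2  3]
 [14 19  1  1  1]] [374.5 324.5] [ 0.4099806  -0.33267588  0.036     ]
[-0.15873689  0.98732092] 99.13358851018914 [0.01012682 0.03636197]
[[ 4  4 10  4 32]
 [10  9  1  1  1]] [387.03125 243.65625] [ 0.4112269  -0.33360831  0.036     ]
[-0.13990664  0.9901647 ] 98.04244417617554 [0.01202318 0.03304643]
```

View pics/s0c.png

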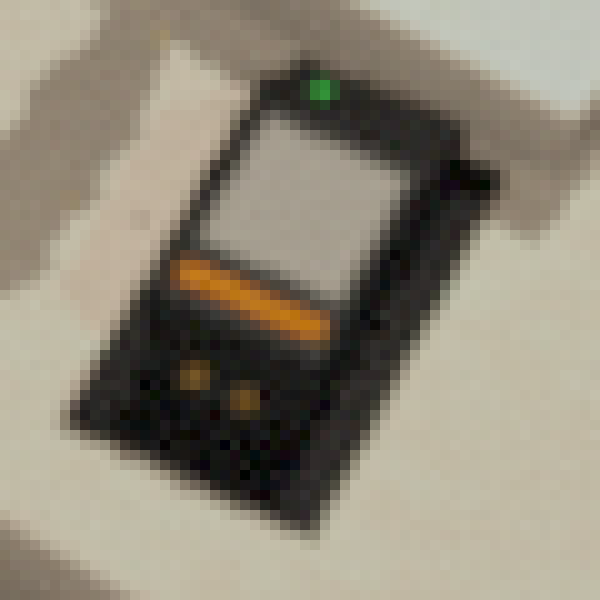

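View pics/t0c.png

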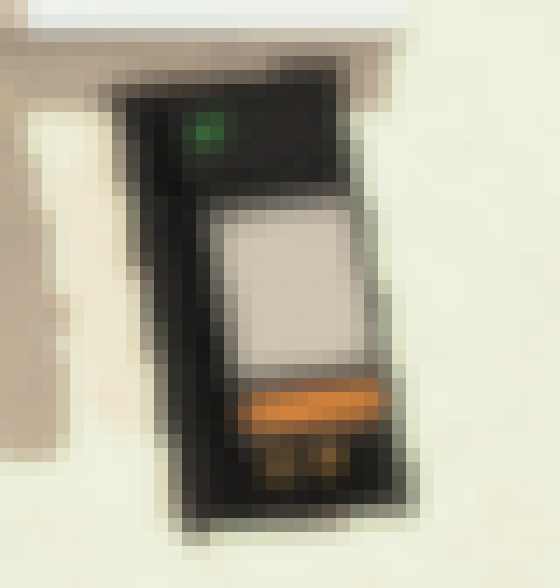

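```bash
python3 - <<'E'
from m import *
a=np.radians(8.5);X=np.array([np.cos(a),np.sin(a)]);Y=np.array([-X[1],X[0]]);o=np.array([.4106,-.3331])
def s(c,u,v,z): 
    p=onplane(c,u,v,z)[:2]-o; return np.round(1000*np.array([p@X,p@Y]),1)
print('S')
for n,u,v,z in(('label corners',270,115,36),('',405,175,36),('',345,300,36),('',205,220,36),('block/batt edge L',250,100,36),('block top far R',465,135,24),('block top far L',305,65,24),('stripe L',170,272,36),('stripe R',330,330,36),('base nearR',310,530,0),('base nearL',70,420,0),('base farR',500,180,0),('endedge',240,320,36)):
    print(n,s(S,u/10+350-.5,v/10+295-.5,z/1000))
print('T')
for n,u,v,z in(('label',215,203,36),('',350,203,36),('',372,375,36),('',240,375,36),('block near L',200,188,36),('blockfar R',335,70,24),('far L',270,70,24),('base nearL',195,530,0),('base nearR',405,505,0),('base farL',125,95,0),('stripe L',240,415,36),('stripe R',385,400,36),):
    print(n,s(T,u/14+365-.5,v/14+215-.5,z/1000))
E
```

```text
S
label corners [50.9 16.4]
 [ 49.9 -16.9]
 [ 10.  -17.9]
 [15.3 17.8]
block/batt edge L [52.7 22.1]
block top far R [ 77.7 -22.7]
block top far L [78.8 17.4]
stripe L [-2.2 19. ]
stripe R [  0.6 -18. ]
base nearR [-25.3 -28.2]
base nearL [-24.7  30.1]
base farR [ 89.  -30.7]
endedge [-6.8  0.4]
T
label [55.4 15. ]
 [ 50.6 -19. ]
 [  6.8 -16.4]
 [11.4 16.8]
block near L [59.7 18.1]
blockfar R [ 86.3 -25. ]
far L [88.6 -8.4]
base nearL [-23.4  26.3]
base nearR [-24.6 -28.6]
base farL [90.4 23.8]
stripe L [ 1.5 18.6]
stripe R [  0.1 -18.4]
```

```bash
cat >> h.py <<'E'
def rel(*targets):
    """targets: (x,y,z,xdir_deg) -> shift cm along tool axes, yaw deg"""
    s=env.get_state(); w,x,y,z=s['orientation']; r=R.from_quat([x,y,z,w]); M=r.as_matrix()
    xd=np.degrees(np.arctan2(M[1,0],M[0,0]))
    print('clk',round(s['clock'],2),'tcp',np.round(s['tcp_pos'],4),'xdir',round(xd,2),'tilt',np.round(M[:,2],3),'F',np.round(s['wrist_force'],1),'gap',round(s['finger_gap'],4))
    for t in targets:
        d=M.T@(np.array(t[:3])-s['tcp_pos'])*100
        print(np.round(d,2), 'yaw',round(-((t[3]-xd+180)%360-180),1))
    return s
E
python3 -c "
from h import *
rel((.44,.15,.2,110),(.392,-.18,.12,151),(.392,-.18,.04,151))"
```

```text
clk 0.1 tcp [0.2565 0.5141 0.2305] xdir 63.48 tilt [-0.001 -0.001 -1.   ] F [-0.7 -0.2 -0. ] gap 0.0856
[-24.38  32.68   3.08] yaw -46.5
[-56.04  43.12  11.13] yaw -87.5
[-56.03  43.12  19.13] yaw -87.5
```

Call:
apply_moves:
  moves:
    - [[-4, 5.4, 0.5], -8, 0.6]
    - [[-8, 10.8, 1], -16, 0.6]
    - [[-12, 16.2, 1.5], -24, 0.6]
    - [[-16, 21.6, 2], -32, 0.6]
    - [[-20, 27, 2.5], -40, 0.6]
    - [[-24.4, 32.6, 3], -48, 0.6]
    - [[-30, 35, 4], -58, 0.6]
    - [[-36, 37, 5], -68, 0.6]
    - [[-42, 39, 6.5], -78, 0.6]
    - [[-48, 41, 8], -87.5, 0.6]

```text
clock: 1.35
tcp_pos: [0.419, -0.0273, 0.1669]
orientation: [0.0, 0.282, 0.959, 0.0]
wrist_force: [1.6, 0.1, -0.6]
finger_gap: 0.0511
```

Call:
apply_moves:
  moves:
    - [[-3, 0, 1], 0, 0.5]
    - [[-6, 0, 2], 0, 0.5]
    - [[-7, 0, 3], 0, 0.5]
    - [[-7, 0, 3], 0, 0.5]
    - [[-7, 0, 3], 0, 0.5]
    - [[-7, 0, 3], 0, 0.5]
    - [[-7, 0, 3], 0, 0.5]
    - [[-7, 0, 3], 0, 0.5]
    - [[-7, 0, 3], 0, 0.5]
    - [[-7, 0, 3], 0, 0.5]

```text
clock: 2.6
tcp_pos: [0.4782, -0.0638, 0.1374]
orientation: [0.0, 0.284, 0.959, 0.0]
wrist_force: [-0.2, -0.5, -0.2]
finger_gap: 0.0427
```

```bash
python3 -c "
from h import *
rel((.392,-.18,.10,151),(.392,-.18,.04,151),(.392,-.18,.003,151))
look('scene','s1.png');look('top','t1.png')"
```

```text
clk 2.6 tcp [ 0.4782 -0.0638  0.1374] xdir 146.95 tilt [ 0.  0. -1.] F [-0.2 -0.5 -0.2] gap 0.0427
[  0.89 -14.44   3.74] yaw -4.0
[  0.89 -14.44   9.74] yaw -4.0
[  0.89 -14.44  13.44] yaw -4.0
```

Call:
apply_moves:
  moves:
    - [[0.3, -5, 2], -4, 0.5]
    - [[0.6, -10, 4], -4, 0.5]
    - [[0.9, -14.4, 6], -4, 0.5]
    - [[0.9, -14.4, 8], -4, 0.5]
    - [[0.9, -14.4, 9], -4, 0.5]
    - [[0.9, -14.4, 9], -4, 0.5]
    - [[0.9, -14.4, 9], -4, 0.5]
    - [[0.9, -14.4, 9], -4, 0.5]
    - [[0.9, -14.4, 9], -4, 0.5]
    - [[0.9, -14.4, 9], -4, 0.5]

```text
clock: 3.95
tcp_pos: [0.3923, -0.1796, 0.0476]
orientation: [0.0, 0.251, 0.968, -0.0]
wrist_force: [0.5, -1.2, -0.6]
finger_gap: 0.0426
```

```bash
python3 -c "
from h import *
import cv2
rel((.392,-.18,.04,151),(.392,-.18,.003,151))
a=look('scene','s1.png')['pixels'];b=look('top','t1.png')['pixels']
cv2.imwrite('pics/s1b.png',cv2.resize(a[230:350,250:410,::-1],None,fx=5,fy=5,interpolation=cv2.INTER_CUBIC))"
```

```text
clk 3.95 tcp [ 0.3923 -0.1796  0.0476] xdir 150.97 tilt [ 0. -0. -1.] F [ 0.5 -1.2 -0.6] gap 0.0426
[ 0.01 -0.05  0.76] yaw -0.0
[ 0.01 -0.05  4.46] yaw -0.0
```

View pics/s1b.png

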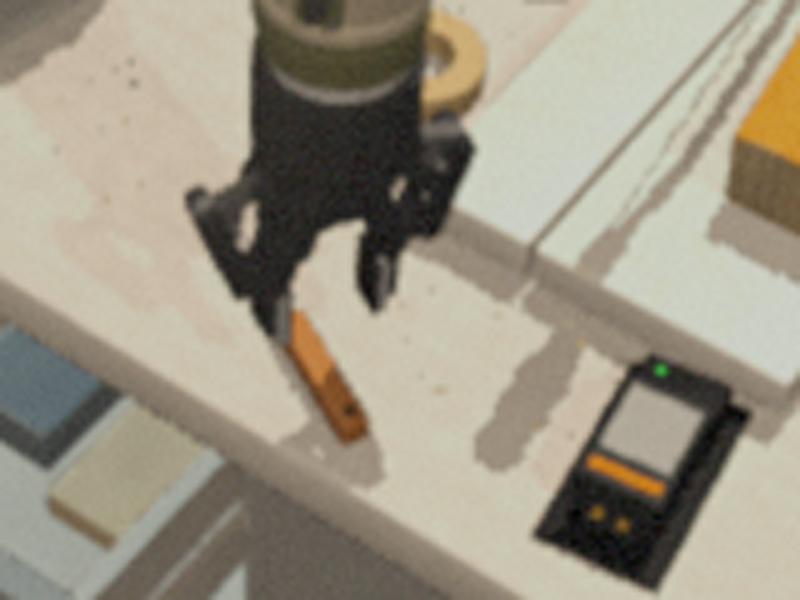

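Call:
apply_moves:
  moves:
    - [[0, 0, 2], 0, 0.5]
    - [[0, 0, 4], 0, 0.5]
    - [[0, 0, 4.3], 0, 0.5]
    - [[0, 0, 4.3], 0, 0.3]
    - [[0, 0, 4.3], 0, 0]
    - [[0, 0, 4.3], 0, 0]
    - [[0, 0, 4.3], 0, 0]
    - [[0, 0, 4.3], 0, 0]
    - [[0, 0, 4.3], 0, 0]
    - [[0, 0, 4.3], 0, 0]
  squeeze: 60

```text
clock: 5.3
tcp_pos: [0.3927, -0.18, 0.0051]
orientation: [0.001, 0.251, 0.968, -0.0]
wrist_force: [-0.7, 0.0, 6.4]
finger_gap: 0.0144
```

```bash
python3 -c "
from h import *
d=np.array([np.cos(np.radians(78)),np.sin(np.radians(78))]);h=np.array([.4703,.0875])
p=h-.1525*d
rel((*p,.074,168))"
```

```text
clk 5.3 tcp [ 0.3927 -0.18    0.0051] xdir 150.95 tilt [ 0.001 -0.001 -1.   ] F [-0.7  0.   6.4] gap 0.0144
[ 1.72 12.58 -6.89] yaw -17.0
```

Call:
apply_moves:
  moves:
    - [[0, 0, -2], 0, 0]
    - [[0, 0, -4], 0, 0]
    - [[0.2, 2, -5.5], -3, 0]
    - [[0.6, 5, -6.6], -7, 0]
    - [[1, 8, -6.6], -11, 0]
    - [[1.4, 10.5, -6.6], -15, 0]
    - [[1.7, 12.6, -6.6], -17, 0]
    - [[1.7, 12.6, -6.6], -17, 0]
    - [[1.7, 12.6, -6.6], -17, 0]
    - [[1.7, 12.6, -6.6], -17, 0]

```text
clock: 6.55
tcp_pos: [0.4382, -0.0618, 0.0703]
orientation: [-0.0, 0.106, 0.994, -0.0]
wrist_force: [0.1, -0.4, -0.1]
finger_gap: 0.0143
```

```bash
python3 -c "
from h import *
import cv2,pickle
s=rel()
S=look('scene','s2.png');T=look('top','t2.png')
pickle.dump((S,T),open('c2.pkl','wb'))
a=S['pixels'];b=T['pixels']
cv2.imwrite('pics/s2b.png',cv2.resize(a[180:310,200:330,::-1],None,fx=6,fy=6,interpolation=cv2.INTER_CUBIC))
cv2.imwrite('pics/t2b.png',cv2.resize(b[180:270,240:350,::-1],None,fx=6,fy=6,interpolation=cv2.INTER_CUBIC))
d=np.array([np.cos(np.radians(78)),np.sin(np.radians(78))])
tip=np.r_[s['tcp_pos'][:2]+.1125*d,.074]; print(tip,proj(S,tip),proj(T,tip))
"
```

```text
clk 6.55 tcp [ 0.4382 -0.0618  0.0703] xdir 167.88 tilt [-0. -0. -1.] F [ 0.1 -0.4 -0.1] gap 0.0143
[0.46157789 0.04823374 0.074     ] [258.26226566 228.45670484] [279.0190263  226.84906785]
```

View pics/s2b.png

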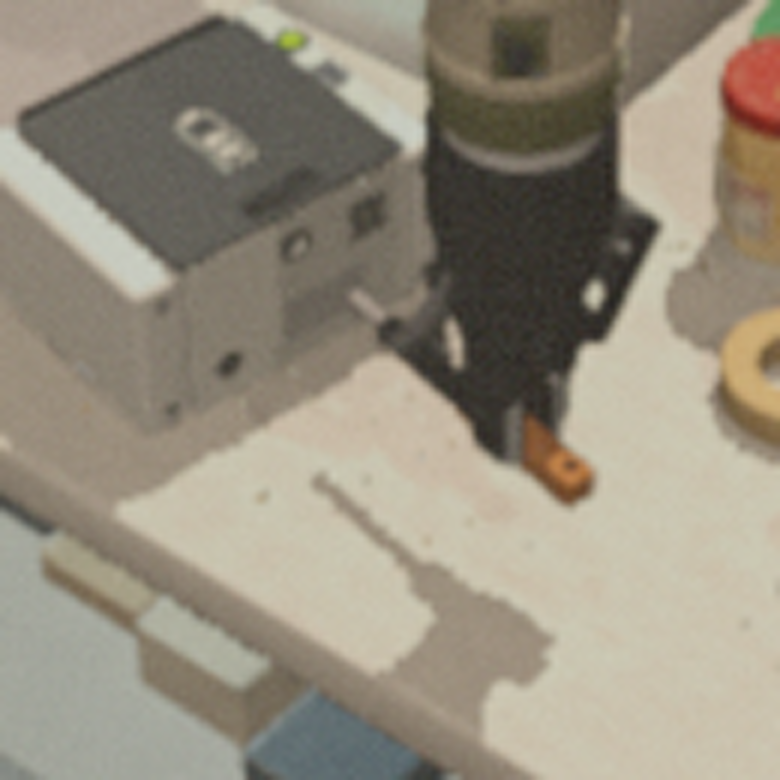

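View pics/t2b.png

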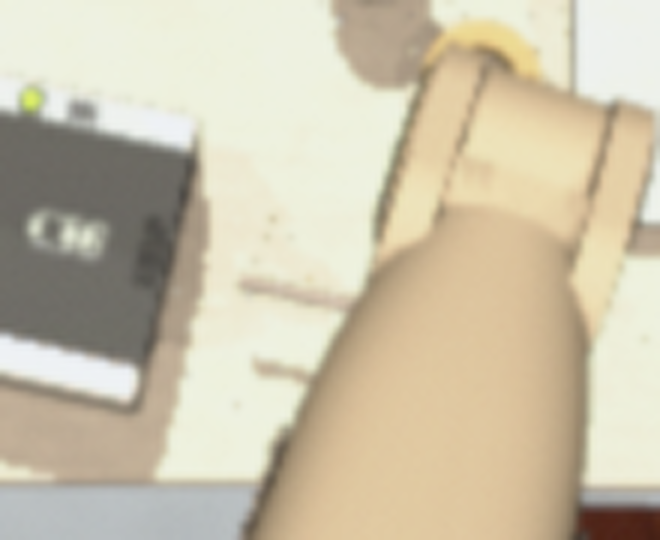

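```bash
python3 -c "
from h import *
import pickle
S,T=pickle.load(open('c2.pkl','rb'))
tip=(258.5,228.3)
a=onplane(S,*tip,.074);b=onplane(S,249,220.2,.074);print(a,b,b-a,np.degrees(np.arctan2(*(b-a)[1::-1])))
print(tri(S,tip,T,(280,227)))
p=onplane(T,280,227,.074);q=onplane(T,240+350/6-.5,180+303/6-.5,.074);print(p,q,np.degrees(np.arctan2(*(p-q)[1::-1])))
im=S['pixels'][205:240,240:275].astype(int);print(im.sum(2)[8:26,:26]//3)
"
```

```text
[0.46241688 0.0481309  0.074     ] [0.47110769 0.08798882 0.074     ] [ 8.69080749e-03  3.98579212e-02 -1.11022302e-16] 77.69948503545966
(array([0.46011663, 0.04529705, 0.07745781]), np.float64(0.0012432688024896364))
[0.46108715 0.04484502 0.074     ] [ 0.45127976 -0.01673039  0.074     ] 80.95025732058437
[[ 84  78  72  71  70  66  66  73  76  78  83  89  99 106 109 109 110 110
  106  93  82  68  68  74  94 108]
 [ 76  67  60  65  69  72  74  77  85  91  90 106 110 109 106 109 108 104
   89  71  69  63  66  79  97 105]
 [ 83  66  68  68  80  82  83  83  86 105 114 109 109 109 107 104 111 101
   84  67  73  72  64  79  94 109]
 [ 91  85  78  83  86  76  85  97  96 108 107 110 109 108 107 105 103 103
   79  67  70  71  63  73  89 104]
 [ 95  92  89  84  91 102 102 107 108 106 103 102 106 109 108 110 110 106
   90  67  67  70  71  79 101 108]
 [ 90  90  98 105 113 121 113 107  98  85  81  92 104 109 109 111 106 106
   96  72  68  79  95  97 108 106]
 [ 97 108 117 124 120 120 110  91  75  81  90  79 104 111 106 111 105 106
   90  79  87  97 109 108 107 103]
 [115 123 122 119 123 120  
[... 472 characters left out ...]
11 107 107
  103  98 100 103 111 108 109 106]
 [123 122 119 121 121 123 113 111 108 106 108 109 109 107 111 111 105  97
   96  97 103 104 110 109 106 108]
 [121 119 118 120 121 119 111 110 105 105 109 107 110 106 104 103  99  96
   95  92  99 108 109 111 103 110]
 [121 124 118 120 122 119 110 109 104 107 109 107 105 105  97  98  96  93
   97  98 102 104 109 107 108 106]
 [121 121 118 120 122 118 118 106 114 105 103 100  96  98  95  99  95 100
  112 129 119 105 105 104 108 109]
 [120 122 121 120 121 121 116 106 107 103 100  94  97  96  92  96  94  99
  124 148 142 129 109 110 109 108]
 [120 119 123 121 123 121 120 104  97  95  95  96  94  98  98  97  96  97
  108 132 148 147 127 112 110 114]]
```

```bash
python3 -c "
from h import *
import pickle
S,T=pickle.load(open('c2.pkl','rb'))
g=T['pixels'].astype(float).mean(2)
# per column centroid of darkness rows 222-234, cols 278..298
us=[];vs=[]
for u in range(281,297):
    col=g[222:236,u]; w=np.clip(col.max()-col-25,0,None); 
    vs.append((w*np.arange(222,236)).sum()/w.sum()); us.append(u)
print(np.round(vs,2))
P=np.array([onplane(T,u,v,.074)[:2] for u,v in zip(us,vs)]);k=np.polyfit(P[:,1],P[:,0],1);print('rod dir',np.degrees(np.arctan2(1,k[0])), 'x at y=.0875',np.polyval(k,.0875),np.polyval(k,-.0618))
print(g[222:236,276:300:2].astype(int))
gs=S['pixels'].astype(float).mean(2)
print(gs[224:240,255:272].astype(int))
"
```

```text
[227.27 227.42 227.46 227.59 227.87 228.15 228.28 228.36 228.96 229.17
 229.33 229.36 229.6  229.77 231.12 233.03]
rod dir 74.23727667573044 x at y=.0875 0.47503832309020094 0.43289557478479535
[[224 227 231 223 226 226 226 229 232 232 233 234]
 [225 226 231 216 227 226 226 227 228 231 233 233]
 [224 226 228 223 229 228 226 227 227 228 233 233]
 [224 225 218 220 224 229 226 226 224 226 231 234]
 [226 225 204 200 207 220 221 221 220 225 229 233]
 [225 223 184 184 192 203 202 217 217 221 227 232]
 [227 225 197 176 181 189 192 200 202 207 221 222]
 [231 227 217 211 210 197 185 186 192 196 199 198]
 [230 227 224 224 224 218 212 192 184 188 192 172]
 [227 227 226 227 228 227 225 218 214 204 190 149]
 [226 228 227 228 231 229 228 226 226 221 214 142]
 [229 228 228 230 233 233 231 228 229 228 215 138]
 [229 228 228 231 232 234 233 233 233 230 189 140]
 [229 229 229 231 233 233 234 234 234 226 156 143]]
[[111 107 107 103  98 100 103 111 108 109 106 113 116 112 113  92  68]
 [111 105  97  96  97 103 104 110 109 106 108 115 113 116 108  87  64]
 [103  99  96  95  92  99 108 109 111 103 110 113
[... 245 characters left out ...]
 97 108 132 148 147 127 112 110 114 122 127 124 123 108  89]
 [ 95  96  99  96 105 131 143 146 132 121 122 126 127 122 113  91  89]
 [ 99 103 106 106  94 109 127 142 144 115 107 113 118 110  98  87  84]
 [107 111 111 107 107 107 114 120 114  83  65  74  92  94  88  85  78]
 [106 109 112 116 113 120 119 102  75  59  54  66  80  85  86  82  72]
 [112 113 117 121 119 123 122 107  66  63  67  74  78  79  83  75  68]
 [120 121 126 125 122 125 118 111  72  63  77  82  85  79  68  63  62]
 [125 126 126 124 122 124 126 115  97  85  78  82  75  65  61  56  57]
 [125 126 128 125 126 124 123 126 121 114 108  74  68  59  61  49  54]
 [123 127 126 124 127 127 142 158 159 158 150 111  69  58  54  53  50]]
```

Call:
apply_moves:
  moves:
    - [[0, 1, -0.05], 0, 0]
    - [[0, 2, -0.05], 0, 0]
    - [[0, 3, -0.05], 0, 0]
    - [[0, 3.5, -0.05], 0, 0]
    - [[0, 3.9, -0.05], 0, 0]
    - [[0, 4.3, -0.05], 0, 0]
    - [[0, 4.7, -0.05], 0, 0]
    - [[0, 5, -0.05], 0, 0]
    - [[0, 5, -0.05], 0, 0]
    - [[0, 5, -0.05], 0, 0]

```text
clock: 7.9
tcp_pos: [0.4488, -0.0124, 0.0708]
orientation: [-0.0, 0.105, 0.994, 0.0]
wrist_force: [-0.3, -0.0, 0.3]
finger_gap: 0.0142
```

```bash
python3 -c "
from h import *
import cv2,pickle
s=rel()
S=look('scene','s3.png')
a=S['pixels']
cv2.imwrite('pics/s3b.png',cv2.resize(a[180:280,200:300,::-1],None,fx=7,fy=7,interpolation=cv2.INTER_CUBIC))
"
```

```text
clk 7.9 tcp [ 0.4488 -0.0124  0.0708] xdir 167.95 tilt [ 0.  0. -1.] F [-0.3 -0.   0.3] gap 0.0142
```

View pics/s3b.png

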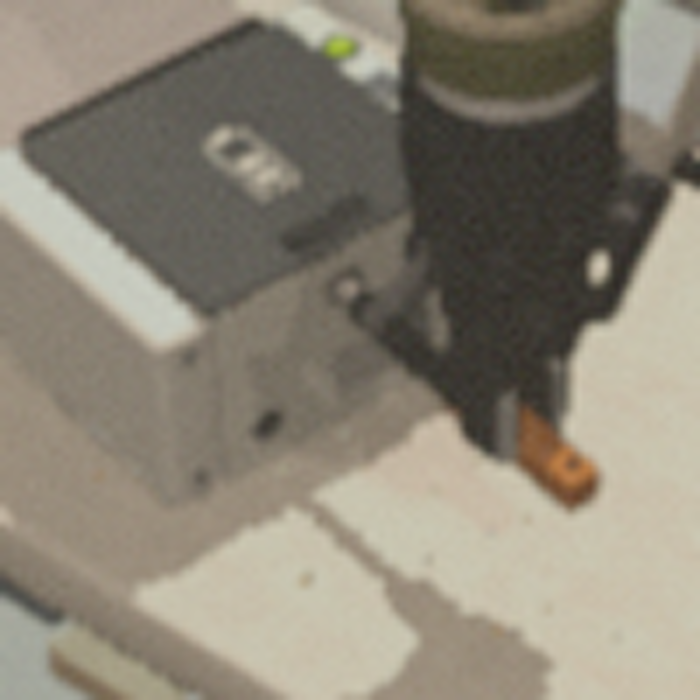

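Call:
apply_moves:
  moves:
    - [[0, 0.3, 0], 0, 0]
    - [[0, 0.5, 0], 0, 0]
    - [[0, 0.7, 0], 0, 0]
    - [[0, 0.9, 0], 0, 0]
    - [[0, 1.0, 0], 0, 0]
    - [[0, 1.1, 0], 0, 0]
    - [[0, 1.2, 0], 0, 0]
    - [[0, 1.2, 0], 0, 0]
    - [[0, 1.2, 0], 0, 0]
    - [[0, 1.2, 0], 0, 0]

```text
clock: 9.2
tcp_pos: [0.4513, -0.0007, 0.0708]
orientation: [0.0, 0.105, 0.994, -0.0]
wrist_force: [-1.7, -5.3, -0.8]
finger_gap: 0.0141
```

```bash
python3 -c "
from h import *
import cv2,pickle
s=rel()
S=look('scene','s4.png')
a=S['pixels']
cv2.imwrite('pics/s4b.png',cv2.resize(a[130:280,180:330,::-1],None,fx=4,fy=4,interpolation=cv2.INTER_CUBIC))
"
```

```text
clk 9.2 tcp [ 0.4513 -0.0007  0.0708] xdir 167.95 tilt [-0. -0. -1.] F [-1.7 -5.3 -0.8] gap 0.0141
```

View pics/s4b.png

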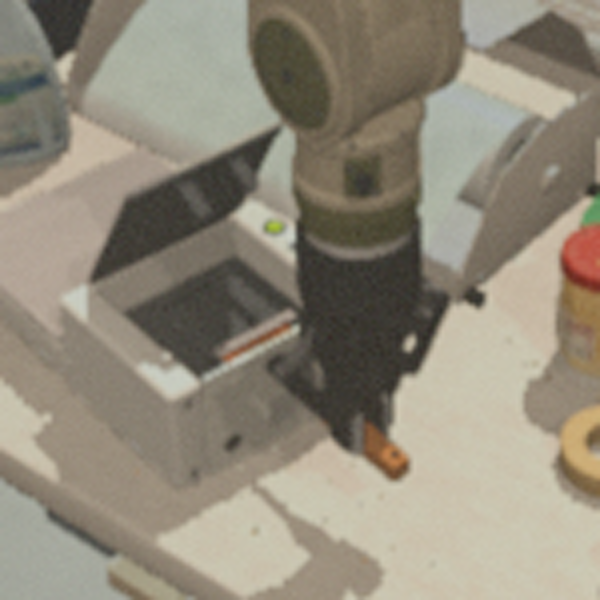

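Call:
apply_moves:
  moves:
    - [[0, -1, 0], 0, 0]
    - [[0, -2.5, 0], 0, 0]
    - [[0, -4, 0], 0, 0]
    - [[0, -6, 0], 0, 0]
    - [[0, -8, 0], 0, 0]
    - [[0, -9.5, 2], 0, 0]
    - [[0, -10, 4.5], 0, 0]
    - [[0, -10, 6], 0, 0]
    - [[0, -10, 6.3], 0, 0]
    - [[0, -10, 6.5], 0, 0]

```text
clock: 10.5
tcp_pos: [0.4306, -0.0988, 0.0061]
orientation: [0.0, 0.105, 0.994, 0.0]
wrist_force: [-0.7, 0.0, -0.2]
finger_gap: 0.0142
```

```bash
python3 -c "
from h import *
rel()"
```

```text
clk 10.5 tcp [ 0.4306 -0.0988  0.0061] xdir 167.93 tilt [ 0.001  0.    -1.   ] F [-0.7  0.  -0.2] gap 0.0142
```

Call:
apply_moves:
  moves:
    - [[0, 0, -0.05], 0, 0.15]
    - [[0, 0, -0.05], 0, 0.3]
    - [[0, 0, -0.05], 0, 0.4]
    - [[0, 0, -1], 0, 0.4]
    - [[0, 0, -3], 0, 0.5]
    - [[0, 0, -6], 0, 0.6]
    - [[0, 0, -9], 0, 0.7]
    - [[0, 0, -9], 0, 0.7]
    - [[0, 0, -9], 0, 0.7]
    - [[0, 0, -9], 0, 0.7]

```text
clock: 11.75
tcp_pos: [0.4296, -0.098, 0.0949]
orientation: [-0.001, 0.105, 0.994, 0.0]
wrist_force: [0.4, -0.9, -0.6]
finger_gap: 0.0599
```

```bash
python3 -c "
from h import *
rel((.4269,-.3307,.09,98.5),(.4269,-.3307,.019,98.5))
a=look('scene','s5.png')['pixels']
b=look('top','t5.png')
cv2.imwrite('pics/s5b.png',cv2.resize(a[170:350,250:410,::-1],None,fx=4,fy=4,interpolation=cv2.INTER_CUBIC))
"
```

```text
clk 11.75 tcp [ 0.4296 -0.098   0.0949] xdir 167.95 tilt [-0.002  0.001 -1.   ] F [ 0.4 -0.9 -0.6] gap 0.0599
[ -4.59 -22.81   0.48] yaw 69.5
[ -4.6  -22.82   7.58] yaw 69.5
```

View pics/s5b.png

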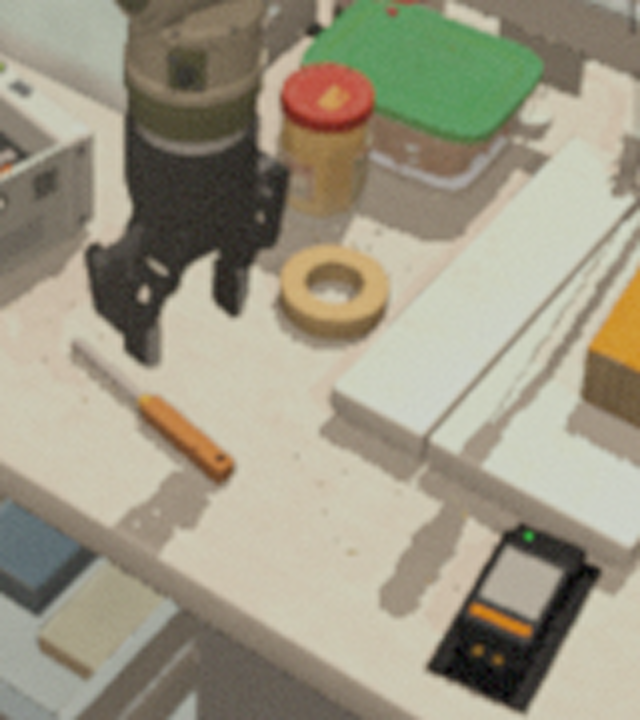

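Call:
apply_moves:
  moves:
    - [[-0.6, -3.3, 0], 10, 0.7]
    - [[-1.3, -6.5, 0], 20, 0.7]
    - [[-2, -10, 0], 30, 0.7]
    - [[-2.6, -13, 0], 40, 0.7]
    - [[-3.3, -16.3, 0], 50, 0.7]
    - [[-4, -19.6, 0], 60, 0.7]
    - [[-4.6, -22.8, 0.5], 69.5, 0.7]
    - [[-4.6, -22.8, 2], 69.5, 0.7]
    - [[-4.6, -22.8, 2.5], 69.5, 0.7]
    - [[-4.6, -22.8, 2.5], 69.5, 0.7]

```text
clock: 13.1
tcp_pos: [0.4272, -0.3293, 0.0698]
orientation: [-0.001, 0.652, 0.758, 0.0]
wrist_force: [-0.1, 1.2, -0.0]
finger_gap: 0.0599
```

```bash
python3 -c "
from h import *
rel((.4269,-.3307,.019,98.5))
a=look('scene','s6.png')['pixels']
cv2.imwrite('pics/s6b.png',cv2.resize(a[230:360,320:450,::-1],None,fx=5,fy=5,interpolation=cv2.INTER_CUBIC))
"
```

```text
clk 13.1 tcp [ 0.4272 -0.3293  0.0698] xdir 98.55 tilt [-0.002  0.002 -1.   ] F [-0.1  1.2 -0. ] gap 0.0599
[-0.15 -0.04  5.08] yaw 0.1
```

View pics/s6b.png

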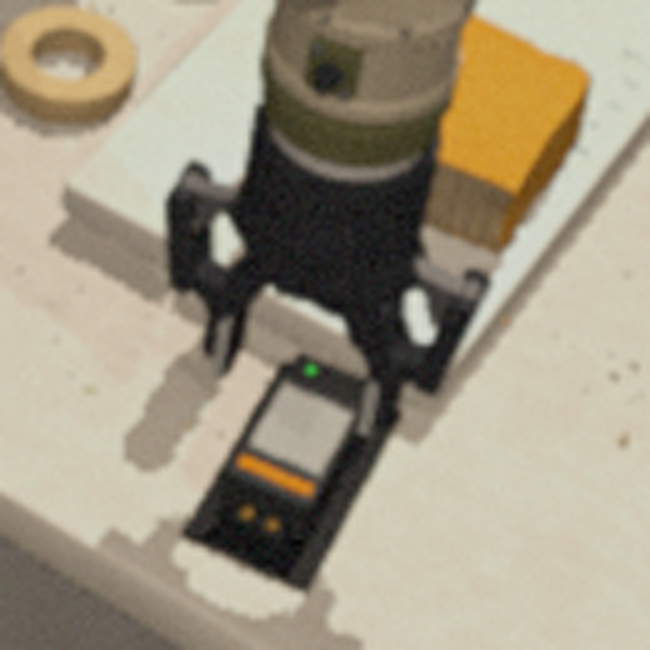

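Call:
apply_moves:
  moves:
    - [[-0.1, 0, 2], 0, 0.7]
    - [[-0.1, 0, 4], 0, 0.7]
    - [[-0.1, 0, 5], 0, 0.7]
    - [[-0.1, 0, 5], 0, 0.7]
    - [[-0.1, 0, 5], 0, 0.4]
    - [[-0.1, 0, 5], 0, 0.2]
    - [[-0.1, 0, 5], 0, 0]
    - [[-0.1, 0, 5], 0, 0]
    - [[-0.1, 0, 5], 0, 0]
    - [[-0.1, 0, 5], 0, 0]
  squeeze: 35

```text
clock: 14.4
tcp_pos: [0.4287, -0.3325, 0.0218]
orientation: [0.001, 0.653, 0.757, 0.0]
wrist_force: [-0.0, 0.9, 6.1]
finger_gap: 0.0411
```

```bash
python3 -c "
from h import *
rel()
a=look('scene','s7.png')['pixels']
cv2.imwrite('pics/s7b.png',cv2.resize(a[250:350,340:440,::-1],None,fx=7,fy=7,interpolation=cv2.INTER_CUBIC))
"
```

```text
clk 14.4 tcp [ 0.4287 -0.3325  0.0218] xdir 98.45 tilt [ 0.002 -0.001 -1.   ] F [-0.   0.9  6.1] gap 0.0411
```

View pics/s7b.png

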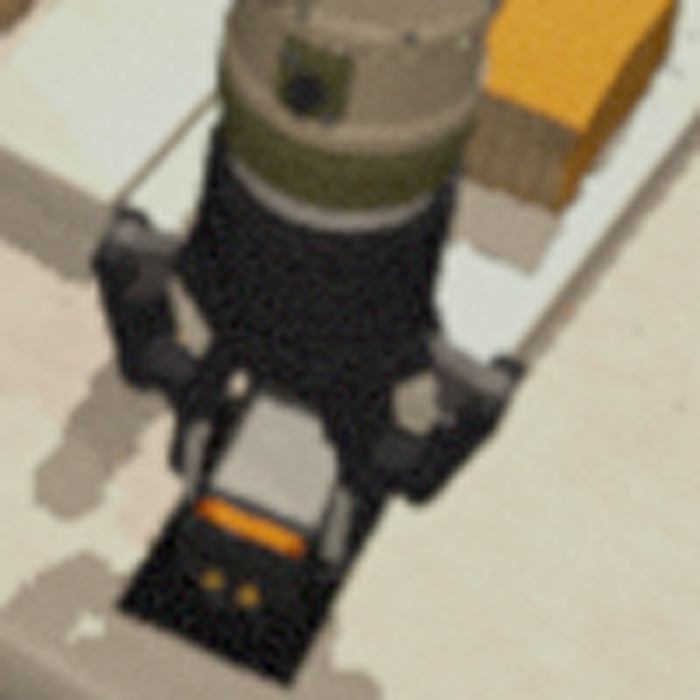

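```bash
python3 -c "
from h import *
rel((.4287,-.3325,.15,98.45),(.4537,.0093,.15,168))
"
```

```text
clk 14.45 tcp [ 0.4286 -0.3325  0.0218] xdir 98.45 tilt [ 0.002 -0.001 -1.   ] F [1.1 0.  6.1] gap 0.0409
[ -0.02   0.02 -12.82] yaw 0.0
[ 33.43   7.52 -12.85] yaw -69.5
```

Call:
apply_moves:
  moves:
    - [[0, 0, -3], 0, 0]
    - [[0, 0, -7], 0, 0]
    - [[1, 0, -11], 0, 0]
    - [[5, 1, -13], -8, 0]
    - [[9.5, 2, -13], -18, 0]
    - [[14, 3, -13], -28, 0]
    - [[18.5, 4, -13], -38, 0]
    - [[23, 5, -13], -48, 0]
    - [[28, 6.3, -13], -58, 0]
    - [[33.4, 7.5, -13], -67.5, 0]

```text
clock: 15.7
tcp_pos: [0.4531, 0.0108, 0.1509]
orientation: [0.0, 0.12, 0.993, -0.0]
wrist_force: [0.5, 0.4, -0.9]
finger_gap: 0.0409
```

```bash
python3 -c "
from h import *
s=rel((.4537,.0093,.15,168),(.4643,.0591,.13,168))
S=look('scene','s8.png');T=look('top','t8.png')
import pickle;pickle.dump((S,T,s),open('c8.pkl','wb'))
cv2.imwrite('pics/s8b.png',cv2.resize(S['pixels'][130:280,170:330,::-1],None,fx=5,fy=5,interpolation=cv2.INTER_CUBIC))
"
```

```text
clk 15.7 tcp [0.4531 0.0108 0.1509] xdir 166.21 tilt [ 0.001 -0.    -1.   ] F [ 0.5  0.4 -0.9] gap 0.0409
[-0.09 -0.13  0.09] yaw -1.8
[0.07 4.96 2.09] yaw -1.8
```

View pics/s8b.png

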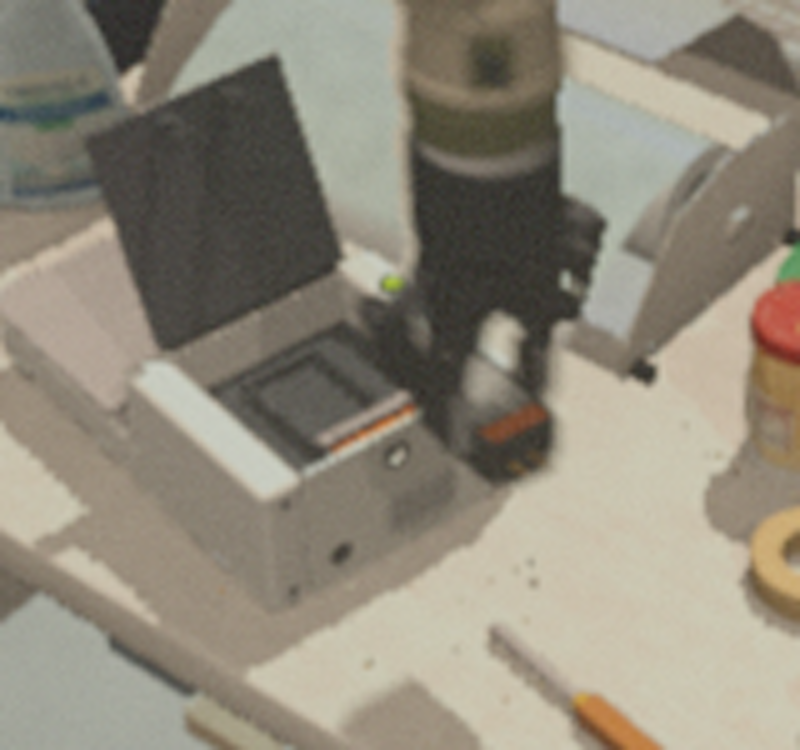

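View pics/t8.png

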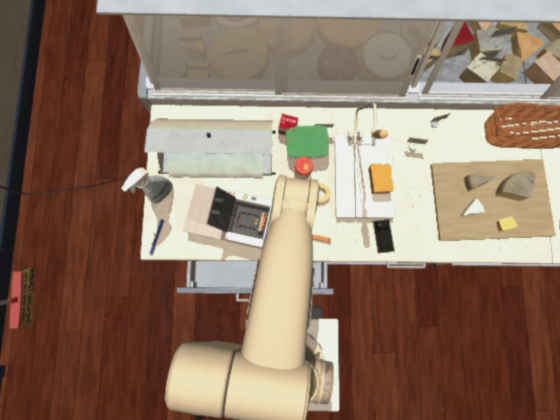

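```bash
python3 -c "
from h import *
s=rel((.4537,.0093,.15,168),(.4643,.0591,.13,168))
S=look('scene','s9.png')
import pickle;pickle.dump((S,s),open('c9.pkl','wb'))
cv2.imwrite('pics/s9b.png',cv2.resize(S['pixels'][180:240,210:290,::-1],None,fx=10,fy=10,interpolation=cv2.INTER_CUBIC))
d=np.array([np.cos(np.radians(78)),np.sin(np.radians(78))]);y=np.array([-d[1],d[0]]);h=np.array([.4705,.0877])
for dx,dy,z in((72,0,58),(105.5,22.3,67.5),(105.5,-22.3,67.5),(37,22,71),(37,-22,71),(0,0,92),(0,0,74)):
    print(dx,dy,(proj(S,[*(h+dx/1000*d+dy/1000*y),z/1000])-[210,180]+.5)*10)
p=s['tcp_pos'];M=R.from_quat(np.roll(s['orientation'],-1)).as_matrix();print('batt')
for k in (-.0165,):
    q=p+M[:,1]*k; q[2]=p[2]-.0118+.026; print((proj(S,q)-[210,180]+.5)*10)
"
```

```text
clk 15.8 tcp [0.4523 0.0139 0.1507] xdir 166.47 tilt [-0.001  0.002 -1.   ] F [ 0.  -0.2 -0.9] gap 0.0407
[-0.24 -0.41  0.07] yaw -1.5
[-0.11  4.68  2.08] yaw -1.5
72 0 [236.59147746 317.21472072]
105.5 22.3 [ 96.67116077 263.92260769]
105.5 -22.3 [228.27927377 197.01790661]
37 22 [244.62254569 381.29270699]
37 -22 [376.19001543 311.66687168]
0 0 [391.66554453 357.46029361]
0 0 [394.33297097 408.66524514]
batt
[602.44374871 330.42983202]
```

View pics/s9b.png

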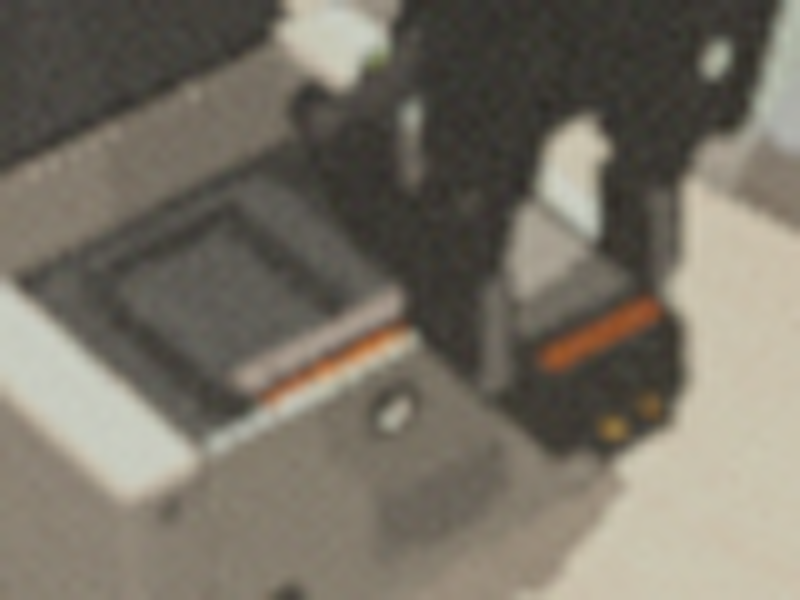

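Call:
apply_moves:
  moves:
    - [[0, 1, 0], -1.5, 0]
    - [[0, 2, 0.5], -1.5, 0]
    - [[-0.1, 3, 1], -1.5, 0]
    - [[-0.1, 4, 1.5], -1.5, 0]
    - [[-0.1, 4.6, 2], -1.5, 0]
    - [[-0.1, 4.6, 2.4], -1.5, 0]
    - [[-0.1, 4.6, 2.4], -1.5, 0]
    - [[-0.1, 4.6, 2.4], -1.5, 0]
    - [[-0.1, 4.6, 2.4], -1.5, 0]
    - [[-0.1, 4.6, 2.4], -1.5, 0]

```text
clock: 17.1
tcp_pos: [0.4653, 0.0537, 0.127]
orientation: [0.0, 0.109, 0.994, 0.0]
wrist_force: [0.7, 0.6, -0.3]
finger_gap: 0.0409
```

```bash
python3 -c "
from h import *
s=rel((.4644,.0588,.127,168),(.4644,.0588,.096,168))
"
```

```text
clk 17.1 tcp [0.4653 0.0537 0.127 ] xdir 167.44 tilt [ 0.  0. -1.] F [ 0.7  0.6 -0.3] gap 0.0409
[0.2  0.48 0.  ] yaw -0.6
[0.2  0.48 3.1 ] yaw -0.6
```

Call:
apply_moves:
  moves:
    - [[0.2, 0.5, 0.5], -0.6, 0]
    - [[0.2, 0.5, 1], -0.6, 0]
    - [[0.2, 0.5, 1.5], -0.6, 0]
    - [[0.2, 0.5, 2], -0.6, 0]
    - [[0.2, 0.5, 2.3], -0.6, 0]
    - [[0.2, 0.5, 2.6], -0.6, 0]
    - [[0.2, 0.5, 2.9], -0.6, 0]
    - [[0.2, 0.5, 3.2], -0.6, 0]
    - [[0.2, 0.5, 3.2], -0.6, 0]
    - [[0.2, 0.5, 3.2], -0.6, 0]
  squeeze: 25

```text
clock: 18.35
tcp_pos: [0.4643, 0.057, 0.0964]
orientation: [0.001, 0.105, 0.994, -0.002]
wrist_force: [-5.8, -8.1, 13.8]
finger_gap: 0.0412
```

```bash
python3 -c "
from h import *
s=rel()
S=look('scene','s10.png')
cv2.imwrite('pics/s10b.png',cv2.resize(S['pixels'][160:240,210:310,::-1],None,fx=8,fy=8,interpolation=cv2.INTER_CUBIC))
"
```

```text
clk 18.35 tcp [0.4643 0.057  0.0964] xdir 167.97 tilt [ 0.001 -0.005 -1.   ] F [-5.8 -8.1 13.8] gap 0.0412
```

View pics/s10b.png

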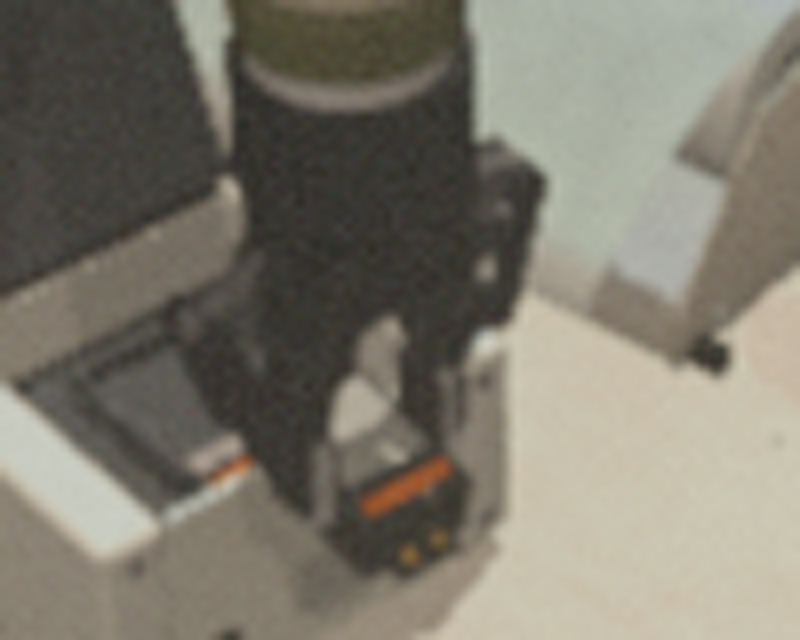

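```bash
cat >> h.py <<'E'
def stripe(S,s,th,piv=.018,gx=-.0085,bot=-.0118):
    p=s['tcp_pos'];M=R.from_quat(np.roll(s['orientation'],-1)).as_matrix();f=M[:,1]
    P=p+np.array([0,0,bot+piv]); t=np.radians(th)
    X=np.array([*(np.cos(t)*f[:2]),np.sin(t)]);Z=np.array([*(-np.sin(t)*f[:2]),np.cos(t)])
    g=lambda lx,lz: P+X*(lx-gx)+Z*(lz-piv)
    return proj(S,g(-.0255,.026)), g
E
python3 -c "
from h import *
s=rel();S=env.read_camera('scene')
h=cv2.cvtColor(S['pixels'],cv2.COLOR_RGB2HSV);x0,y0,x1,y1=250,210,272,228
m=cv2.inRange(h,(3,130,80),(14,255,255))[y0:y1,x0:x1];n,l,st,ce=cv2.connectedComponentsWithStats(m);i=1+st[1:,4].argmax();print(st[i],ce[i]+[x0,y0])
for th in(0,5,10,15,20,25):print(th,stripe(S,s,th)[0])
print(S['pixels'].shape)
"
```

```text
clk 18.4 tcp [0.4642 0.057  0.0963] xdir 167.97 tilt [ 0.    -0.005 -1.   ] F [-6.5 -8.1 13.1] gap 0.041
[ 5  7 11  7 34] [260.26470588 220.29411765]
0 [260.0287761 219.3833973]
5 [260.19812632 219.95424329]
10 [260.3350776  220.51193964]
15 [260.43860703 221.0521334 ]
20 [260.50796457 221.57062731]
25 [260.54267753 222.06341433]
(420, 560, 3)
```

```bash
python3 -c "
from h import *
import pickle
S9,s9=pickle.load(open('c9.pkl','rb'))
def dots(S,x0,y0,x1,y1):
    h=cv2.cvtColor(S['pixels'],cv2.COLOR_RGB2HSV)[y0:y1,x0:x1]
    m=cv2.inRange(h,(14,100,75),(28,255,255));n,l,st,ce=cv2.connectedComponentsWithStats(m)
    return [(tuple(np.round(c+[x0,y0],1)),int(a[4])) for c,a in zip(ce[1:],st[1:])]
a,g=stripe(S9,s9,0)
print(a,proj(S9,g(-.039,.0033))-a,dots(S9,265,212,282,226))
S=env.read_camera('scene');s=rel()
print(dots(S,255,224,272,235))
for th in(0,5,10,15,20,25):
    a,g=stripe(S,s,th);print(th,a,proj(S,g(-.039,.0033)),proj(S,g(-.039,.0033))-a)
cv2.imwrite('pics/s11b.png',cv2.resize(S['pixels'][205:240,240:285,::-1],None,fx=16,fy=16,interpolation=cv2.INTER_NEAREST))
"
```

```text
[269.8702679  212.64934215] [3.50782394 9.88151917] [((np.float64(269.0), np.float64(215.0)), 1), ((np.float64(274.4), np.float64(220.2)), 5), ((np.float64(271.0), np.float64(222.3)), 7)]
clk 18.5 tcp [0.4643 0.057  0.0963] xdir 167.97 tilt [ 0.    -0.005 -1.   ] F [-6.1 -8.9 12.7] gap 0.0409
[((np.float64(264.5), np.float64(227.0)), 4), ((np.float64(260.6), np.float64(228.8)), 5)]
0 [260.03688904 219.38307337] [263.53979852 228.71720777] [3.50290948 9.3341344 ]
5 [260.20623199 219.95392065] [263.22052148 229.17870079] [3.01428948 9.22478014]
10 [260.34317612 220.51161795] [262.8474385  229.55561426] [2.50426238 9.04399631]
15 [260.44669856 221.05181229] [262.423709   229.84552889] [1.97701044 8.7937166 ]
20 [260.51604934 221.57030642] [261.95284727 230.04672216] [1.43679793 8.47641574]
25 [260.55075582 222.0630933 ] [261.43868723 230.15816639] [0.8879314 8.0950731]
```

View pics/s11b.png

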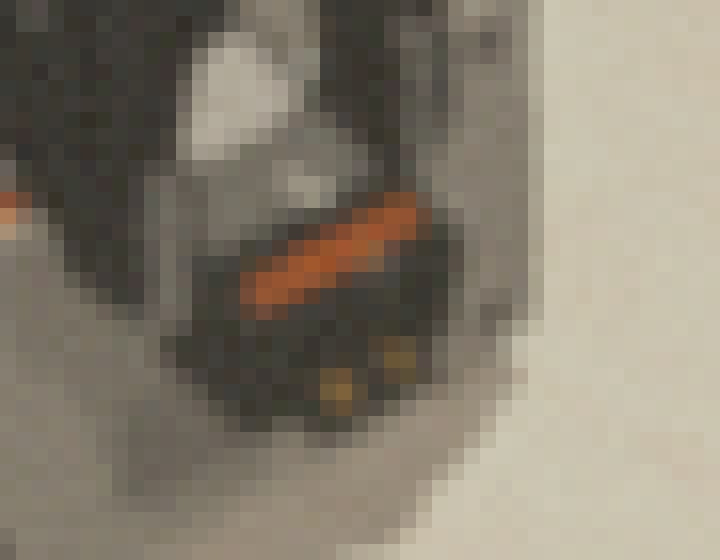

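Call:
apply_moves:
  moves:
    - [[0, 0, 0.1], 0, 0]
    - [[0, 0, 0.2], 0, 0]
    - [[0, 0, 0.3], 0, 0]
    - [[0, 0, 0.4], 0, 0]
    - [[0, 0, 0.45], 0, 0]
    - [[0, 0, 0.5], 0, 0]
    - [[0, 0, 0.5], 0, 0]
    - [[0, 0, 0.5], 0, 0]
    - [[0, 0, 0.5], 0, 0]
    - [[0, 0, 0.5], 0, 0]

```text
clock: 19.75
tcp_pos: [0.4641, 0.0564, 0.0916]
orientation: [0.0, 0.105, 0.994, -0.003]
wrist_force: [-7.5, -10.9, 16.7]
finger_gap: 0.0409
```

```bash
cat >> h.py <<'E'
def feat(S,box):
    x0,y0,x1,y1=box
    h=cv2.cvtColor(S['pixels'],cv2.COLOR_RGB2HSV)[y0:y1,x0:x1]; out=[]
    for lo,hi in(((3,130,80),(13,255,255)),((14,90,75),(28,255,255))):
        m=cv2.inRange(h,lo,hi);n,l,st,ce=cv2.connectedComponentsWithStats(m)
        out.append([(tuple(np.round(c+[x0,y0],1).tolist()),int(a[4])) for c,a in zip(ce[1:],st[1:])])
    return out
E
python3 -c "
from h import *
s=rel();S=look('scene','s12.png')
print(feat(S,(250,212,275,236)))
for th in(0,5,10,15,20,25):
    a,g=stripe(S,s,th);print(th,a,proj(S,g(-.033,.009))-a)
cv2.imwrite('pics/s12b.png',cv2.resize(S['pixels'][190:240,230:290,::-1],None,fx=12,fy=12,interpolation=cv2.INTER_CUBIC))
"
```

```text
clk 19.75 tcp [0.4641 0.0564 0.0916] xdir 167.95 tilt [ 0.    -0.006 -1.   ] F [ -7.5 -10.9  16.7] gap 0.0409
[[((260.7, 222.4), 37)], [((265.0, 222.0), 1), ((264.0, 228.5), 6), ((260.6, 230.8), 5)]]
0 [260.22181495 220.88833076] [1.9841388  6.44814701]
5 [260.39066582 221.45742123] [1.62079491 6.30405581]
10 [260.52718327 222.01325859] [1.24598889 6.11127798]
15 [260.63034763 222.55150482] [0.86275671 5.87161971]
20 [260.69941153 223.06797818] [0.47416879 5.58725175]
25 [260.7339043  223.55868767] [0.08330214 5.26068213]
```

View pics/s12b.png

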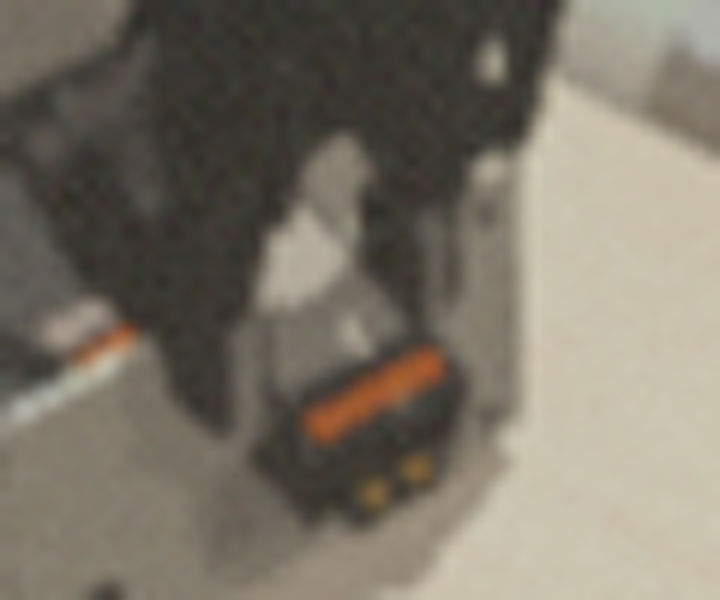

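Call:
apply_moves:
  moves:
    - [[0, 0, 0.1], 0, 0]
    - [[0, 0, 0.2], 0, 0]
    - [[0, 0, 0.2], 0, 0]
    - [[0, 0, 0.2], 0, 0]
    - [[0, 0, 0], 0, 0]
    - [[0, 0, -0.5], 0, 0]
    - [[0, 0, -1.5], 0, 0]
    - [[0, 0, -2.5], 0, 0]
    - [[0, 0, -2.5], 0, 0]
    - [[0, 0, -2.5], 0, 0]

```text
clock: 21.05
tcp_pos: [0.4644, 0.0593, 0.1149]
orientation: [0.0, 0.104, 0.995, 0.0]
wrist_force: [-0.8, 0.9, -1.5]
finger_gap: 0.0411
```

```bash

python3 -c "
from h import *
env.read_camera('top')
s=rel();S=look('scene','s13.png')
import pickle;pickle.dump((S,s),open('c13.pkl','wb'))
print(feat(S,(245,195,280,236)))
for th in(0,5,10,15,20,25):
    a,g=stripe(S,s,th);print(th,a,proj(S,g(-.039,.0033))-a)
cv2.imwrite('pics/s13b.png',cv2.resize(S['pixels'][190:240,230:290,::-1],None,fx=12,fy=12,interpolation=cv2.INTER_CUBIC))
"
```

```text
clk 21.1 tcp [0.4642 0.0592 0.1146] xdir 168.06 tilt [-0.  0. -1.] F [ 0.2  0.8 -1.2] gap 0.0411
[[((259.7, 215.3), 36)], [((262.5, 214.0), 2), ((262.0, 216.0), 1), ((263.0, 221.3), 7), ((259.0, 223.5), 6)]]
0 [259.14912124 213.61825019] [3.54140719 9.4341028 ]
5 [259.32051024 214.19611773] [3.04913656 9.33220937]
10 [259.45925028 214.76122844] [2.53521512 9.15800902]
15 [259.564305   215.30916981] [2.00385978 8.91339384]
20 [259.63491326 215.83568275] [1.45937028 8.60080514]
25 [259.67059363 216.33669664] [0.90608912 8.22319698]
```

View pics/s13b.png

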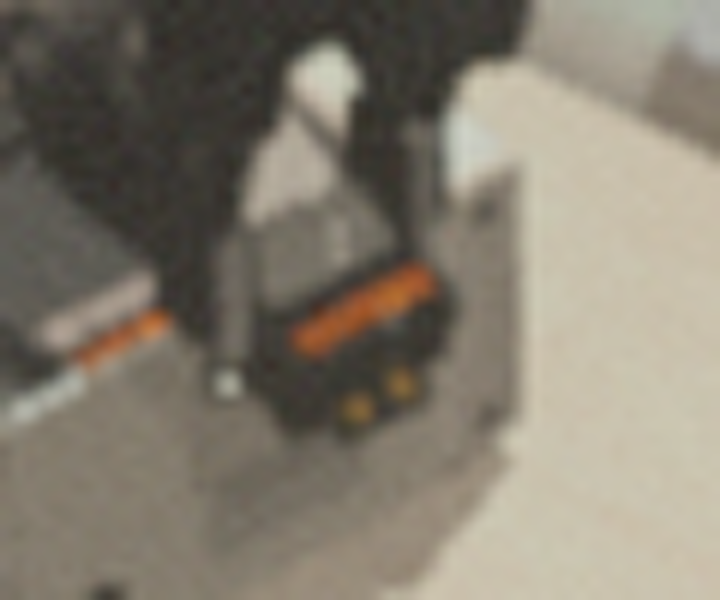

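```bash

python3 -c "
from h import *
import pickle;S,s=pickle.load(open('c13.pkl','rb'))
M=R.from_quat(np.roll(s['orientation'],-1)).as_matrix();yb=-M[:,0]
for th,piv,bot in((15,.018,-.0118),(18,.016,-.0098),(20,.016,-.0098),(18,.018,-.0118)):
    a,g=stripe(S,s,th,piv=piv,bot=bot)
    # note yb world: +y_b = left of x_b
    f=lambda p:np.round((proj(S,p)-[230,190]+.5)*12).astype(int)
    yl=np.array([-M[1,1],M[0,1],0])
    print(th,piv,'stripe',f(g(-.0255,.026)),'tongue tip bot L/R',f(g(-.039,0)+.012*yl),f(g(-.039,0)-.012*yl),'top',f(g(-.039,.007)+.012*yl),f(g(-.039,.007)-.012*yl),'bodytop corners',f(g(-.033,.026)+.021*yl),f(g(-.033,.026)-.021*yl),'bodybot',f(g(-.033,0.007)+.021*yl),f(g(-.033,.007)-.021*yl),'bodybot0',f(g(-.033,0)+.021*yl))
    print((g(-.039,0)-s['tcp_pos'])@M*1000)
"
```

```text
15 0.018 stripe [361 310] tongue tip bot L/R [338 450] [427 401] top [343 431] [431 382] bodytop corners [303 377] [460 292] bodybot [292 430] [447 345] bodybot0 [288 449]
[-6.94442416e-03 -2.48025272e+01  1.90799525e+01]
18 0.016 stripe [363 308] tongue tip bot L/R [336 446] [424 397] top [341 428] [430 379] bodytop corners [305 377] [462 291] bodybot [291 426] [446 341] bodybot0 [286 444]
[-6.71195916e-03 -2.40634663e+01  1.84412500e+01]
20 0.016 stripe [363 311] tongue tip bot L/R [334 447] [422 398] top [340 430] [428 381] bodytop corners [306 380] [462 295] bodybot [289 427] [445 342] bodybot0 [283 445]
[-7.01215632e-03 -2.31888401e+01  1.92660481e+01]
18 0.018 stripe [361 314] tongue tip bot L/R [335 451] [423 402] top [340 433] [429 384] bodytop corners [304 382] [460 297] bodybot [289 432] [444 346] bodybot0 [284 449]
[-7.40426689e-03 -2.34454854e+01  2.03433802e+01]
```

```bash
python3 -c "
import cv2
a=cv2.imread('pics/s13.png')
cv2.imwrite('pics/s13c.png',cv2.resize(a[205:230,245:275],None,fx=24,fy=24,interpolation=cv2.INTER_NEAREST))"
```

View pics/s13c.png

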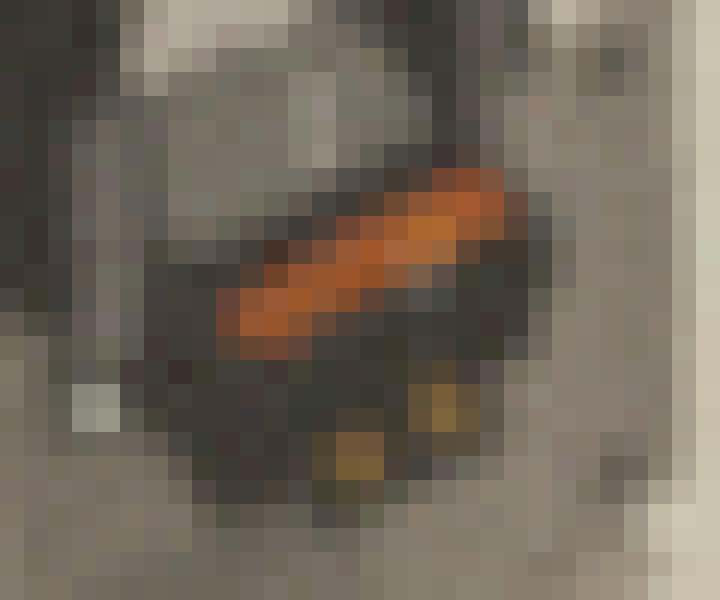

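```bash
python3 -c "
from h import *
import pickle
S,s=pickle.load(open('c9.pkl','rb'))
im=cv2.resize(S['pixels'][190:232,205:257,::-1],None,fx=15,fy=15,interpolation=cv2.INTER_NEAREST)
cv2.imwrite('pics/s9r.png',im)
d=np.array([np.cos(np.radians(78)),np.sin(np.radians(78))]);y=np.array([-d[1],d[0]]);h=np.array([.4705,.0877])
f=lambda dx,dy,z: tuple(np.round((proj(S,[*(h+dx/1000*d+dy/1000*y),z/1000])-[205,190]+.5)*15).astype(int).tolist())
for q in ([(105.5,22.3),(105.5,-22.3),(37,-22.3),(37,22.3)],):
    for z,c in((58,(0,255,0)),(67.5,(0,0,255))):
        cv2.polylines(im,[np.array([f(*p,z) for p in q])],True,c,1)
cv2.polylines(im,[np.array([f(*p,92) for p in((0,63),(0,-63),(127,-63),(127,63))])],True,(255,255,0),1)
cv2.imwrite('pics/s9o.png',im)
"
```

```text
(no output)
```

View pics/s9r.png

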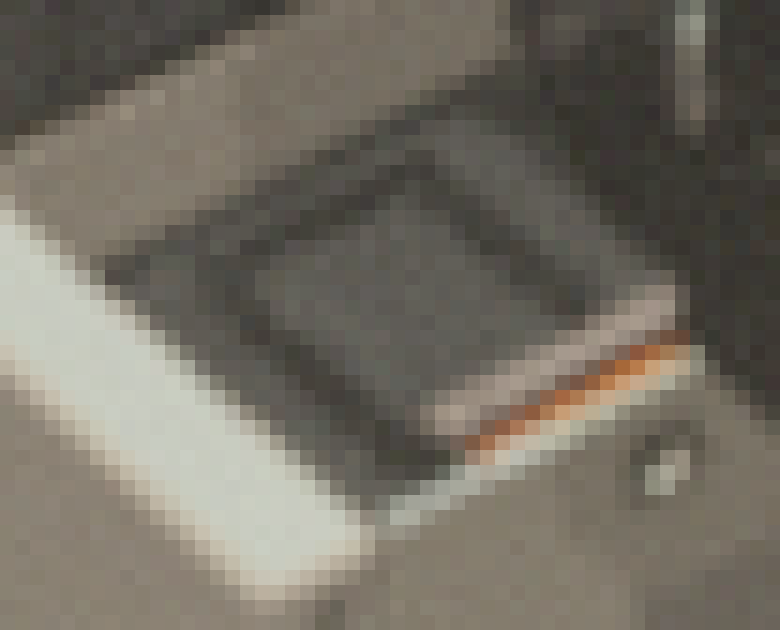

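View pics/s9o.png

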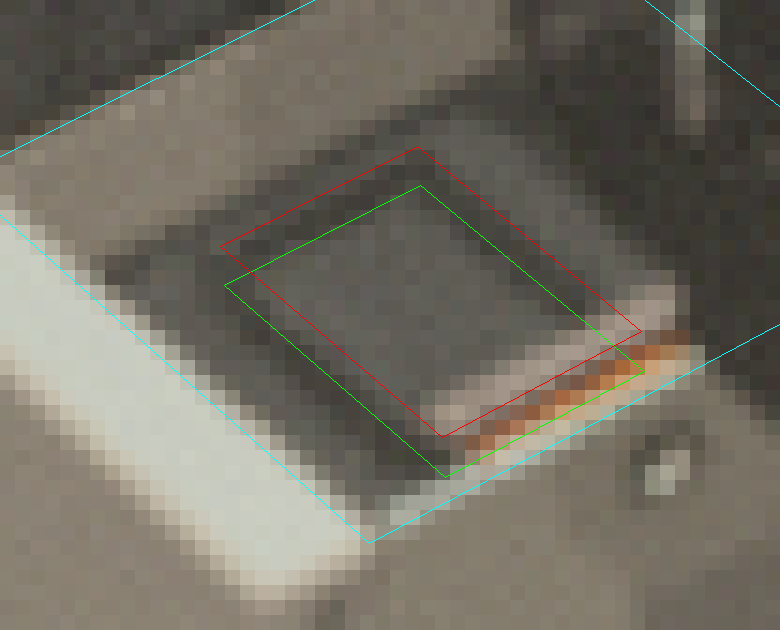

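```bash
cat >> h.py <<'E'
d=np.array([np.cos(np.radians(78)),np.sin(np.radians(78))]);H=np.array([.4705,.0877])
def hx(x,z,y=0): return (*(H+x/1000*d+y/1000*np.array([-d[1],d[0]])),z/1000,168)
E
python3 -c "
from h import *
rel(hx(-29.5,125),hx(65.1,125),hx(65.1,85),hx(65.1,79))"
```

```text
clk 21.15 tcp [0.4641 0.0592 0.1145] xdir 168.05 tilt [-0.001  0.    -1.   ] F [ 0.5 -1.2 -1.6] gap 0.0409
[-0.03 -0.03 -1.05] yaw 0.1
[-0.04  9.43 -1.05] yaw 0.1
[-0.05  9.43  2.95] yaw 0.1
[-0.05  9.43  3.55] yaw 0.1
```

Call:
apply_moves:
  moves:
    - [[0, 0, -1.1], 0, 0]
    - [[0, 2, -1.2], 0, 0]
    - [[0, 5, -1.2], 0, 0]
    - [[0, 8, -1.2], 0, 0]
    - [[0, 9.4, -1], 0, 0]
    - [[0, 9.4, 0], 0, 0]
    - [[0, 9.4, 1], 0, 0]
    - [[0, 9.4, 2], 0, 0]
    - [[0, 9.4, 2.4], 0, 0]
    - [[0, 9.4, 2.4], 0, 0]

```text
clock: 22.4
tcp_pos: [0.4835, 0.1507, 0.0904]
orientation: [-0.0, 0.104, 0.995, -0.0]
wrist_force: [-0.0, 0.3, -1.3]
finger_gap: 0.0412
```

```bash

python3 -c "
from h import *
S=env.read_camera('top')
s=rel(hx(65.1,79),hx(59.1,78));S=look('scene','s14.png')
cv2.imwrite('pics/s14b.png',cv2.resize(S['pixels'][170:240,190:270,::-1],None,fx=10,fy=10,interpolation=cv2.INTER_CUBIC))
a,g=stripe(S,s,18,piv=.016,bot=-.0098);print((a-[190,170]+.5)*10,feat(S,(210,185,250,225)))
"
```

```text
clk 22.45 tcp [0.4838 0.1508 0.0908] xdir 168.02 tilt [-0. -0. -1.] F [-0.5  0.1 -1.2] gap 0.0409
[-0.01  0.06  1.18] yaw 0.0
[-0.01 -0.54  1.28] yaw 0.0
[486.44552594 344.92009059] [[((238.4, 204.0), 34), ((246.0, 214.0), 1), ((248.0, 213.0), 1), ((243.0, 215.7), 3), ((239.0, 217.7), 3)], [((244.0, 201.0), 1), ((232.0, 206.0), 1), ((236.0, 207.0), 1), ((241.2, 210.2), 6), ((238.0, 212.2), 4), ((247.0, 214.2), 5), ((242.0, 217.0), 1)]]
```

View pics/s14b.png

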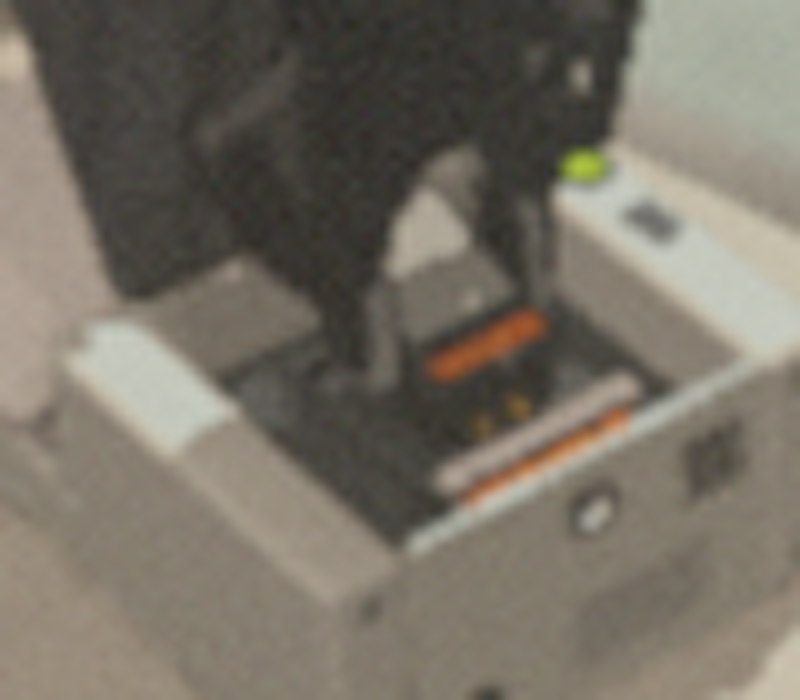

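Call:
apply_moves:
  moves:
    - [[0, 0.05, 0.4], 0, 0]
    - [[0, 0.05, 0.7], 0, 0]
    - [[0, 0.05, 1.0], 0, 0]
    - [[0, 0.05, 1.2], 0, 0]
    - [[0, 0.05, 1.2], 0, 0]
    - [[0, -0.15, 1.25], 0, 0]
    - [[0, -0.35, 1.25], 0, 0]
    - [[0, -0.55, 1.25], 0, 0]
    - [[0, -0.55, 1.25], 0, 0]
    - [[0, -0.55, 1.25], 0, 0]

```text
clock: 23.75
tcp_pos: [0.4826, 0.1474, 0.0779]
orientation: [-0.0, 0.104, 0.995, 0.002]
wrist_force: [2.8, 8.6, -6.3]
finger_gap: 0.0408
```

```bash

python3 -c "
from h import *
s=rel(hx(59.1,78));S=look('scene','s15.png')
cv2.imwrite('pics/s15b.png',cv2.resize(S['pixels'][180:240,205:265,::-1],None,fx=12,fy=12,interpolation=cv2.INTER_CUBIC))
a,g=stripe(S,s,18,piv=.016,bot=-.0098);print(a,feat(S,(210,185,250,225))[0])
"
```

```text
clk 23.75 tcp [0.4826 0.1474 0.0779] xdir 168.1 tilt [-0.     0.004 -1.   ] F [ 2.8  8.6 -6.3] gap 0.0408
[-0.06 -0.18 -0.01] yaw 0.1
[239.0589852  208.42226616] [((239.0, 208.7), 32), ((244.5, 214.7), 6), ((238.5, 218.0), 4)]
```

View pics/s15b.png

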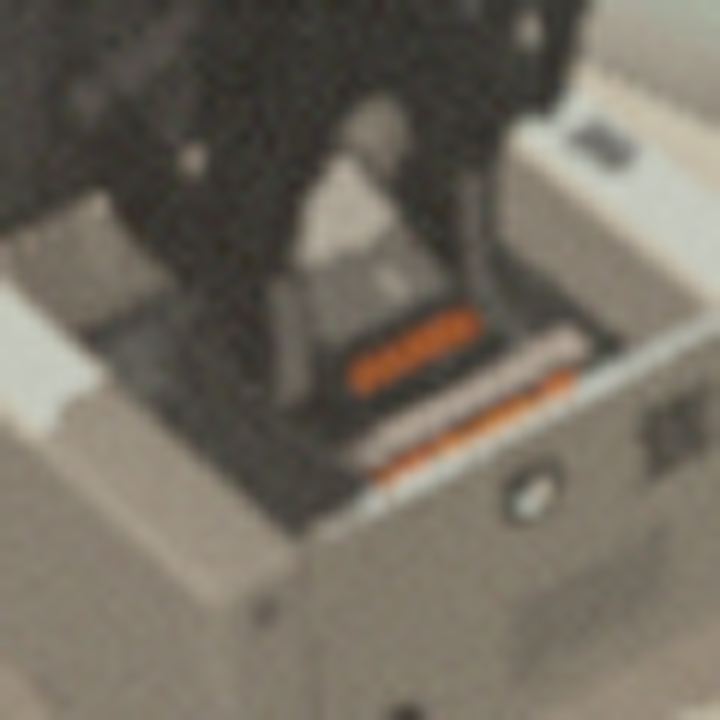

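Call:
apply_moves:
  moves:
    - [[0, 0.2, 0], 0, 0]
    - [[0, 0.2, 0.1], 0, 0]
    - [[0, 0.2, 0.15], 0, 0]
    - [[0, 0.1, 0.15], 0, 0]
    - [[0, 0, 0.15], 0, 0]
    - [[0, -0.05, 0.15], 0, 0]
    - [[0, -0.05, 0.15], 0, 0]
    - [[0, -0.05, 0.15], 0, 0]
    - [[0, -0.05, 0.15], 0, 0]
    - [[0, -0.05, 0.15], 0, 0]

```text
clock: 25.05
tcp_pos: [0.4829, 0.1475, 0.0775]
orientation: [0.0, 0.103, 0.995, 0.003]
wrist_force: [-0.5, 10.6, -0.3]
finger_gap: 0.0413
```

```bash

python3 -c "
from h import *
s=rel(hx(59.1,78));S=env.read_camera('scene');print(((s['tcp_pos'][:2]-H)@d)*1000)
a,g=stripe(S,s,18,piv=.016,bot=-.0098);print(a,feat(S,(210,185,250,225))[0])
"
```

```text
clk 25.05 tcp [0.4829 0.1475 0.0775] xdir 168.12 tilt [ 0.001  0.005 -1.   ] F [-0.5 10.6 -0.3] gap 0.0413
[-0.03 -0.19 -0.06] yaw 0.1
61.04748965348271
[239.12750647 208.4844531 ] [((239.0, 208.7), 31), ((244.5, 214.5), 2), ((247.3, 213.3), 3), ((242.0, 216.0), 1), ((238.5, 218.0), 4)]
```

Call:
apply_moves:
  moves:
    - [[0, 0, 0.1], 0, 0]
    - [[0, 0.0, 0.2], 0, 0]
    - [[0, 0.05, 0.3], 0, 0]
    - [[0, 0.05, 0.4], 0, 0]
    - [[0, 0.05, 0.45], 0, 0]
    - [[0, 0.05, 0.5], 0, 0]
    - [[0, 0.05, 0.5], 0, 0]
    - [[0, 0.05, 0.5], 0, 0]
    - [[0, 0.05, 0.5], 0, 0]
    - [[0, 0.05, 0.5], 0, 0]

```text
clock: 26.35
tcp_pos: [0.4841, 0.1481, 0.0753]
orientation: [0.002, 0.103, 0.995, 0.003]
wrist_force: [-6.4, 11.3, 21.1]
finger_gap: 0.0409
```

```bash

python3 -c "
from h import *
s=rel(hx(59.1,78));S=look('scene','s16.png');print(((s['tcp_pos'][:2]-H)@d)*1000)
a,g=stripe(S,s,18,piv=.016,bot=-.0098);print(a,feat(S,(210,185,250,225))[0])
cv2.imwrite('pics/s16b.png',cv2.resize(S['pixels'][180:240,205:265,::-1],None,fx=12,fy=12,interpolation=cv2.INTER_CUBIC))
"
```

```text
clk 26.35 tcp [0.4841 0.1481 0.0753] xdir 168.12 tilt [ 0.004  0.005 -1.   ] F [-6.4 11.3 21.1] gap 0.0409
[ 0.07 -0.27 -0.27] yaw 0.1
61.866944603812506
[239.2927389  208.77443211] [((239.2, 208.8), 30), ((246.2, 213.8), 6), ((242.0, 216.0), 1), ((238.5, 218.0), 4)]
```

View pics/s16b.png

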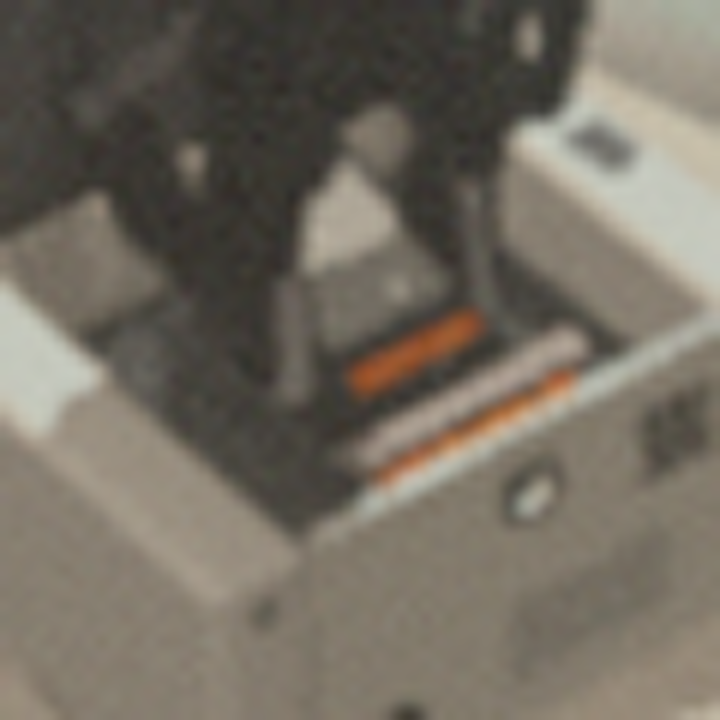

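Call:
apply_moves:
  moves:
    - [[0, 0, 0.1], 0, 0]
    - [[0, 0.0, 0.2], 0, 0]
    - [[0, 0.0, 0.3], 0, 0]
    - [[0, 0.0, 0.4], 0, 0]
    - [[0, 0.05, 0.45], 0, 0]
    - [[0, 0.05, 0.5], 0, 0]
    - [[0, 0.05, 0.5], 0, 0]
    - [[0, 0.05, 0.5], 0, 0]
    - [[0, 0.05, 0.5], 0, 0]
    - [[0, 0.05, 0.5], 0, 0]
  squeeze: 20

```text
clock: 27.65
tcp_pos: [0.4857, 0.149, 0.0712]
orientation: [0.003, 0.103, 0.995, 0.003]
wrist_force: [-4.1, 12.0, 23.5]
finger_gap: 0.0413
```

```bash

python3 -c "
from h import *
s=rel(hx(59.1,78));S=look('scene','s17.png');print(((s['tcp_pos'][:2]-H)@d)*1000)
for th in(0,5,10,15):
  a,g=stripe(S,s,th,piv=.016,bot=-.0098);print(th,a)
print(feat(S,(210,185,250,225))[0])
cv2.imwrite('pics/s17b.png',cv2.resize(S['pixels'][180:240,205:265,::-1],None,fx=12,fy=12,interpolation=cv2.INTER_CUBIC))
"
```

```text
clk 27.65 tcp [0.4857 0.149  0.0712] xdir 168.15 tilt [ 0.007  0.006 -1.   ] F [-4.1 12.  23.5] gap 0.0413
[ 0.21 -0.4  -0.68] yaw 0.1
63.15580889111313
0 [238.87502117 207.43568551]
5 [239.08466041 208.0174284 ]
10 [239.26500623 208.59178365]
15 [239.41468084 209.15425002]
[((239.0, 208.4), 33), ((245.0, 214.5), 8), ((239.0, 217.7), 3)]
```

View pics/s17b.png

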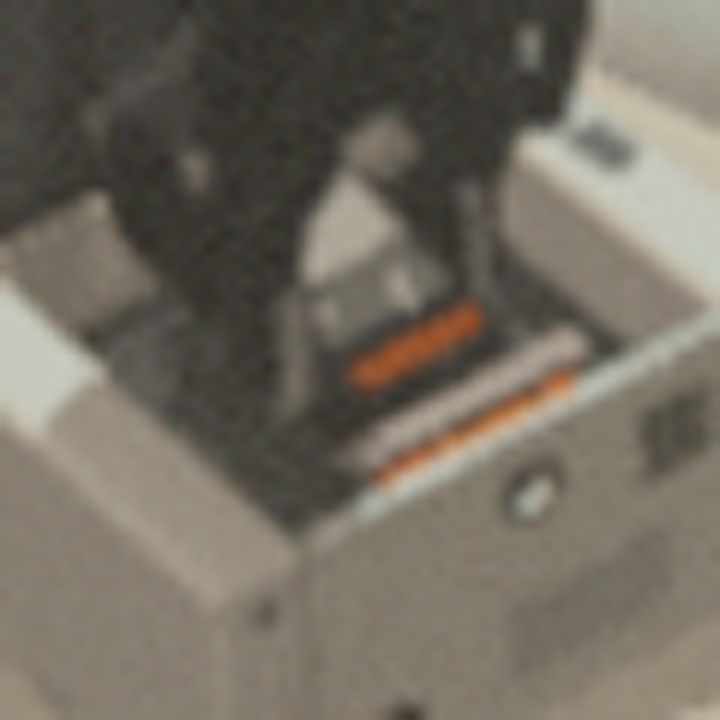

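Call:
apply_moves:
  moves:
    - [[0.15, 0, -0.2], 0, 0]
    - [[0.15, 0.0, -0.4], 0, 0]
    - [[0.15, -0.05, -0.45], 0, 0]
    - [[0.15, -0.1, -0.45], 0, 0]
    - [[0.15, -0.1, -0.45], 0, 0]
    - [[0.15, -0.1, -0.45], 0, 0]
    - [[0.15, -0.1, -0.45], 0, 0]
    - [[0.15, -0.1, -0.45], 0, 0]
    - [[0.15, -0.1, -0.45], 0, 0]
    - [[0.15, -0.1, -0.45], 0, 0]

```text
clock: 28.95
tcp_pos: [0.4847, 0.1484, 0.073]
orientation: [0.003, 0.103, 0.995, 0.004]
wrist_force: [5.3, 12.3, -1.6]
finger_gap: 0.0411
```

```bash

python3 -c "
from h import *
s=rel(hx(59.1,78));S=look('scene','s18.png');print(((s['tcp_pos'][:2]-H)@d)*1000)
for th in(0,5,10,15):
  a,g=stripe(S,s,th,piv=.016,bot=-.0098);print(th,a)
print(feat(S,(210,185,250,225))[0])
"
```

```text
clk 28.95 tcp [0.4847 0.1484 0.073 ] xdir 168.14 tilt [ 0.007  0.007 -1.   ] F [ 5.3 12.3 -1.6] gap 0.0411
[ 0.13 -0.32 -0.51] yaw 0.1
62.312883586968795
0 [238.79686034 207.21771032]
5 [239.00679678 207.8003519 ]
10 [239.1874092  208.37561144]
15 [239.33731775 208.93898038]
[((239.0, 208.4), 31), ((245.0, 214.6), 7), ((239.0, 217.7), 3)]
```

```bash

python3 -c "
from h import *
s=rel();S=env.read_camera('scene')
for x,z in((46.5,84),(45,84),(48,84),(46.5,82)): print(x,z,proj(S,hx(x,z)[:3]), )
for th in(5,8,10,12):
  a,g=stripe(S,s,th,piv=.016,bot=-.0098)
  f=lambda q: np.round([(q[:2]-H)@d*1000,q[2]*1000],1)
  print(th,a,'stripe',f(g(-.0255,.026)),'tip',f(g(-.039,0)),'tiptop',f(g(-.039,.007)),'root top',f(g(-.033,.007)),'heel',f(g(.033,0)))
# lip line in image: predicted lip top inner edge and outer
print('lip', proj(S,hx(37,71)[:3]),proj(S,hx(31,71)[:3]))
cv2.imwrite('pics/s19b.png',cv2.resize(S['pixels'][195:225,220:260,::-1],None,fx=18,fy=18,interpolation=cv2.INTER_NEAREST))
"
```

```text
clk 29.0 tcp [0.4848 0.1484 0.073 ] xdir 168.14 tilt [ 0.007  0.007 -1.   ] F [ 5.  12.3 -1.9] gap 0.041
46.5 84 [238.22487315 208.67618541]
45 84 [238.55924269 208.95658266]
48 84 [237.89091538 208.39613348]
46.5 82 [238.26348735 209.24226479]
5 [239.00025845 207.77855103] stripe [44.6 87.7] tip [33.4 60.6] tiptop [32.8 67.6] root top [38.7 68.1] heel [105.1  66.9]
8 [239.11224697 208.12488175] stripe [44.1 86.7] tip [34.4 59.1] tiptop [33.4 66. ] root top [39.4 66.9] heel [105.7  69.1]
10 [239.1808844  208.35380882] stripe [43.9 86.1] tip [35.1 58.2] tiptop [33.9 65. ] root top [39.8 66.1] heel [106.   70.7]
12 [239.24460611 208.58083269] stripe [43.7 85.5] tip [35.9 57.2] tiptop [34.4 64.1] root top [40.3 65.3] heel [106.3  72.2]
lip [240.58779177 214.12301978] [241.93092514 215.25789565]
```

View pics/s19b.png

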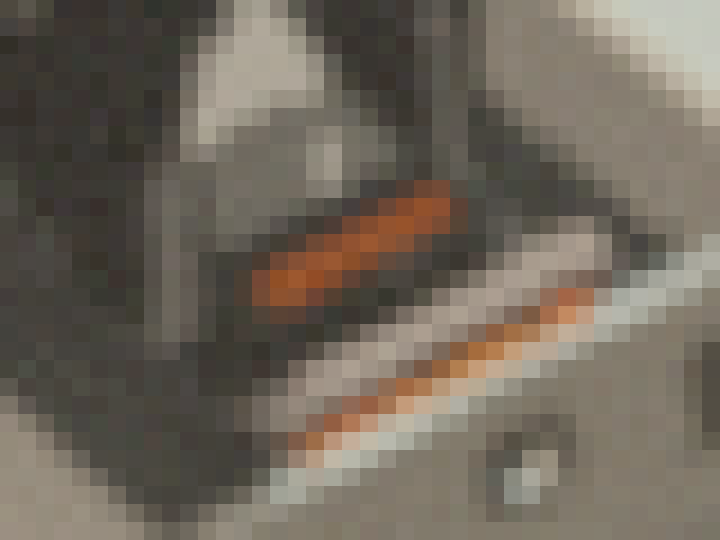

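Call:
apply_moves:
  moves:
    - [[0.1, -0.1, 0.1], 0, 0]
    - [[0.1, -0.1, 0.2], 0, 0]
    - [[0.1, -0.1, 0.3], 0, 0]
    - [[0.1, -0.1, 0.4], 0, 0]
    - [[0.1, -0.1, 0.5], 0, 0]
    - [[0.1, -0.1, 0.6], 0, 0]
    - [[0.1, -0.1, 0.6], 0, 0]
    - [[0.1, -0.1, 0.6], 0, 0]
    - [[0.1, -0.1, 0.6], 0, 0]
    - [[0.1, -0.1, 0.6], 0, 0]

```text
clock: 30.3
tcp_pos: [0.485, 0.1489, 0.0705]
orientation: [0.005, 0.103, 0.995, 0.005]
wrist_force: [-0.3, 15.7, 22.3]
finger_gap: 0.0412
```

```bash

python3 -c "
from h import *
s=rel(hx(62.4,70));S=look('scene','s20.png');print(((s['tcp_pos'][:2]-H)@d)*1000)
for th in(0,5,10):
  a,g=stripe(S,s,th,piv=.016,bot=-.0098)
  f=lambda q: np.round([(q[:2]-H)@d*1000,q[2]*1000],1)
  print(th,a,'stripe',f(g(-.0255,.026)),'tip',f(g(-.039,0)),'heel',f(g(.033,0)))
print(feat(S,(210,185,250,225))[0])
cv2.imwrite('pics/s20b.png',cv2.resize(S['pixels'][175:230,205:265,::-1],None,fx=13,fy=13,interpolation=cv2.INTER_CUBIC))
"
```

```text
clk 30.3 tcp [0.485  0.1489 0.0705] xdir 168.18 tilt [ 0.012  0.009 -1.   ] F [-0.3 15.7 22.3] gap 0.0412
[ 0.15 -0.04  0.04] yaw 0.2
62.83959337655326
0 [238.78875858 207.80216463] stripe [45.8 86.7] tip [32.3 60.7] heel [104.3  60.7]
5 [238.99855942 208.38367794] stripe [45.  85.1] tip [33.9 58.1] heel [105.6  64.3]
10 [239.17905179 208.95778633] stripe [44.4 83.6] tip [35.6 55.6] heel [106.5  68.1]
[((238.9, 208.6), 32), ((245.0, 214.4), 7), ((238.5, 218.0), 4)]
```

View pics/s20b.png

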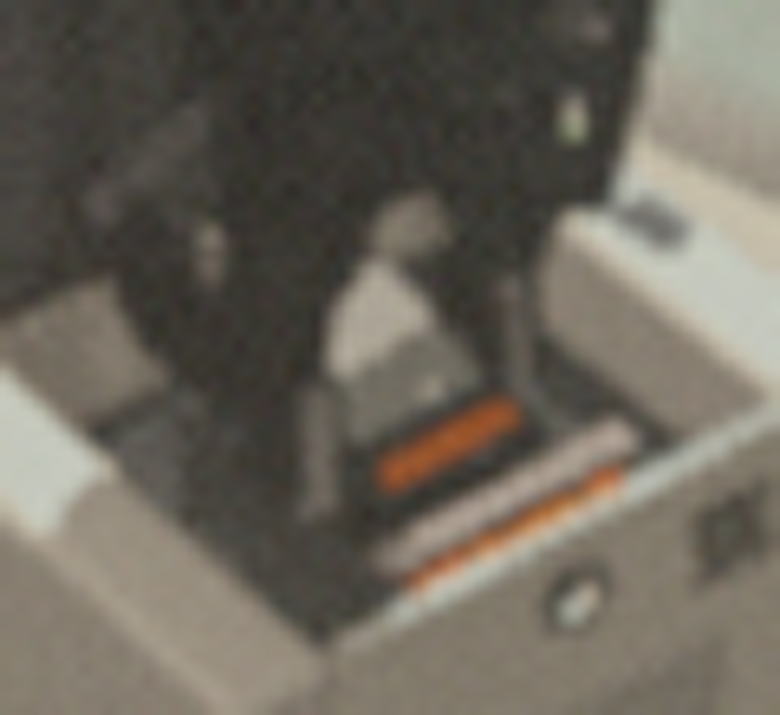

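Call:
apply_moves:
  moves:
    - [[0.1, 0.05, -0.2], 0, 0]
    - [[0.1, 0.05, -0.4], 0, 0.2]
    - [[0.1, 0.05, -0.4], 0, 0.4]
    - [[0.1, 0.05, -0.4], 0, 0.65]
    - [[0.1, 0.05, -0.4], 0, 0.65]
    - [[0.1, 0.05, -1.5], 0, 0.65]
    - [[0.1, 0.05, -3], 0, 0.65]
    - [[0.1, 0.05, -5], 0, 0.65]
    - [[0.1, 2, -7], 0, 0.65]
    - [[0.1, 2, -7], 0, 0.65]

```text
clock: 31.6
tcp_pos: [0.485, 0.1653, 0.1379]
orientation: [0.002, 0.103, 0.995, 0.001]
wrist_force: [0.2, -0.6, 0.0]
finger_gap: 0.0554
```

```bash

python3 -c "
from h import *
s=rel(hx(87,100),hx(87,75));S=look('scene','s21.png');T=look('top','t21.png')
cv2.imwrite('pics/s21b.png',cv2.resize(S['pixels'][165:230,195:265,::-1],None,fx=11,fy=11,interpolation=cv2.INTER_CUBIC))
print(feat(S,(210,185,250,225))[0])
"
```

```text
clk 31.6 tcp [0.485  0.1653 0.1379] xdir 168.12 tilt [ 0.005  0.001 -1.   ] F [ 0.2 -0.6  0. ] gap 0.0554
[-0.18  0.8   3.79] yaw 0.1
[-0.17  0.8   6.29] yaw 0.1
[((236.2, 209.0), 20), ((245.0, 214.5), 8), ((238.5, 218.0), 4)]
```

View pics/s21b.png

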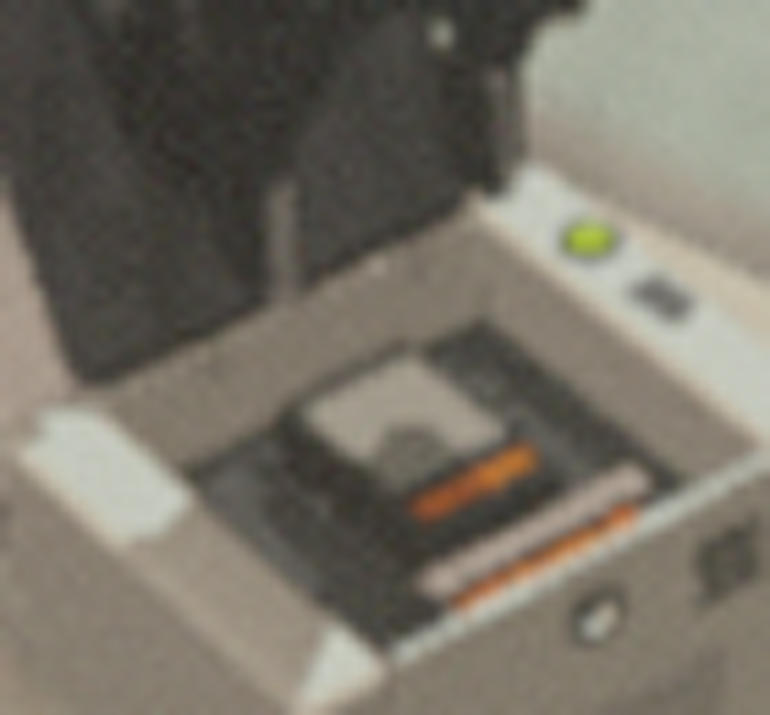

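```bash

python3 -c "
from h import *
S=env.read_camera('scene')
im=cv2.resize(S['pixels'][185:225,210:260,::-1],None,fx=15,fy=15,interpolation=cv2.INTER_NEAREST)
y=np.array([-d[1],d[0],0]);D=np.array([*d,0])
def pose(cx,z0,th):
    # body frame: tip bottom at (cx, z0), heel up th
    t=np.radians(th);X=np.cos(t)*D+np.array([0,0,np.sin(t)]);Z=-np.sin(t)*D+np.array([0,0,np.cos(t)])
    o=np.array([*H,0])+D*cx/1000+np.array([0,0,z0/1000])
    return lambda lx,ly,lz:(proj(S,o+X*(lx+39)/1000+y*ly/1000+Z*lz/1000)-[210,185]+.5)*15
for (cx,z,th),c in(((33,58,0),(0,255,0)),((35,58,7.2),(0,0,255))):
    p=pose(cx,z,th)
    for q in([(-14.5,17),(25.5,17),(25.5,-17),(-14.5,-17)],[(-33,21),(33,21),(33,-21),(-33,-21)]):
        cv2.polylines(im,[np.array([p(*a,26) for a in q]).round().astype(int)],True,c,1)
cv2.imwrite('pics/s21o.png',im)
"
```

```text
(no output)
```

View pics/s21o.png

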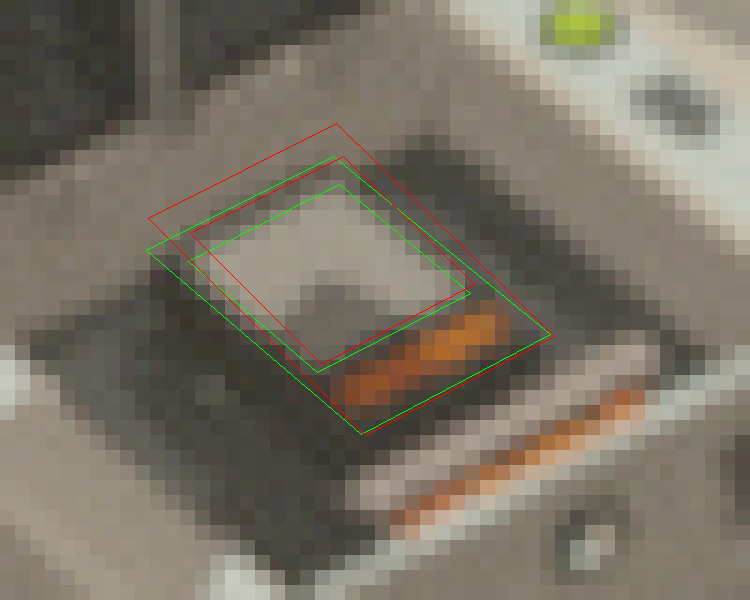

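Call:
apply_moves:
  moves:
    - [[-0.2, 0.8, 1], 0, 0.3]
    - [[-0.2, 0.8, 2], 0, 0]
    - [[-0.2, 0.8, 2], 0, 0]
    - [[-0.2, 0.8, 2.5], 0, 0]
    - [[-0.2, 0.8, 3.5], 0, 0]
    - [[-0.2, 0.8, 4.3], 0, 0]
    - [[-0.2, 0.8, 4.8], 0, 0]
    - [[-0.2, 0.8, 5.2], 0, 0]
    - [[-0.2, 0.8, 5.5], 0, 0]
    - [[-0.2, 0.8, 5.6], 0, 0]
  squeeze: 30

```text
clock: 33.0
tcp_pos: [0.4867, 0.1719, 0.0838]
orientation: [0.001, 0.104, 0.995, 0.0]
wrist_force: [-14.2, -3.0, 41.5]
finger_gap: 0.0001
```

```bash

python3 -c "
from h import *
s=rel(hx(87,84));print(((s['tcp_pos'][:2]-H)@d)*1000)
S=look('scene','s22.png')
cv2.imwrite('pics/s22b.png',cv2.resize(S['pixels'][165:230,195:265,::-1],None,fx=11,fy=11,interpolation=cv2.INTER_CUBIC))
"
```

```text
clk 33.0 tcp [0.4867 0.1719 0.0838] xdir 168.06 tilt [ 0.002  0.    -1.   ] F [-14.2  -3.   41.5] gap 0.0001
[-0.16  0.12 -0.02] yaw 0.1
85.767468188364
```

View pics/s22b.png

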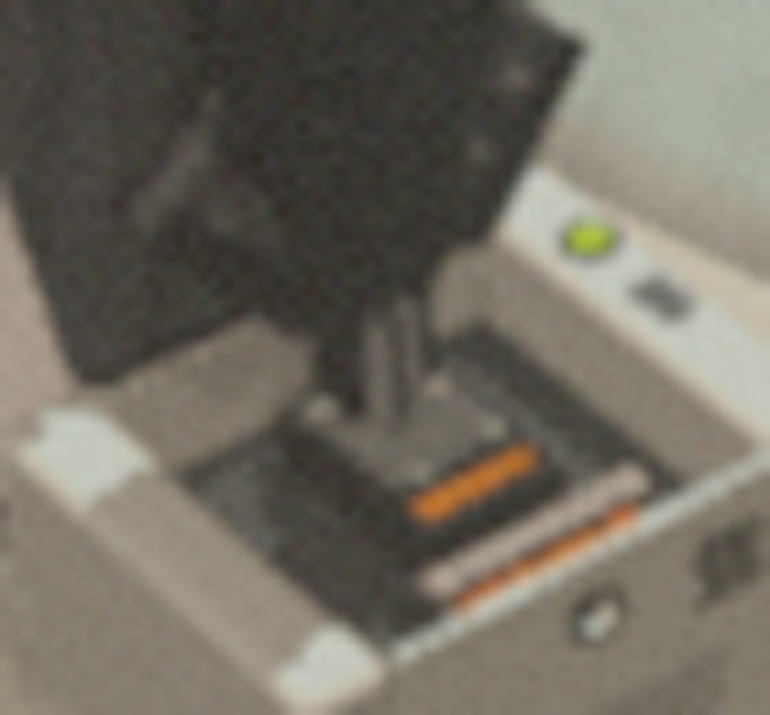

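Call:
apply_moves:
  moves:
    - [[0, 0, -3], 0, 0]
    - [[0, 0, -8], 0, 0]
    - [[0, 0, -13], 0, 0]
    - [[0, 0, -16.5], 0, 0]
    - [[0, 2, -17], 0, 0]
    - [[0, 6, -17], 0, 0]
    - [[0, 10, -17], 0, 0]
    - [[0, 12.3, -17], 0, 0]
    - [[0, 12.3, -15], 0, 0]
    - [[0, 12.3, -15], 0, 0]

```text
clock: 34.3
tcp_pos: [0.5106, 0.2928, 0.2263]
orientation: [-0.002, 0.103, 0.995, -0.001]
wrist_force: [-0.6, 0.4, 0.1]
finger_gap: -0.0001
```

```bash

python3 -c "
from h import *
s=rel(hx(205,165),hx(190,170),hx(135,195));print(((s['tcp_pos'][:2]-H)@d)*1000)
S=look('scene','s23.png')
cv2.imwrite('pics/s23b.png',cv2.resize(S['pixels'][110:240,150:290,::-1],None,fx=5,fy=5,interpolation=cv2.INTER_CUBIC))
"
```

```text
clk 34.3 tcp [0.5106 0.2928 0.2263] xdir 168.12 tilt [-0.005 -0.002 -1.   ] F [-0.6  0.4  0.1] gap -0.0001
[-0.37 -0.38  6.12] yaw 0.1
[-0.36 -1.88  5.63] yaw 0.1
[-0.34 -7.39  3.14] yaw 0.1
208.93196792485602
```

View pics/s23b.png

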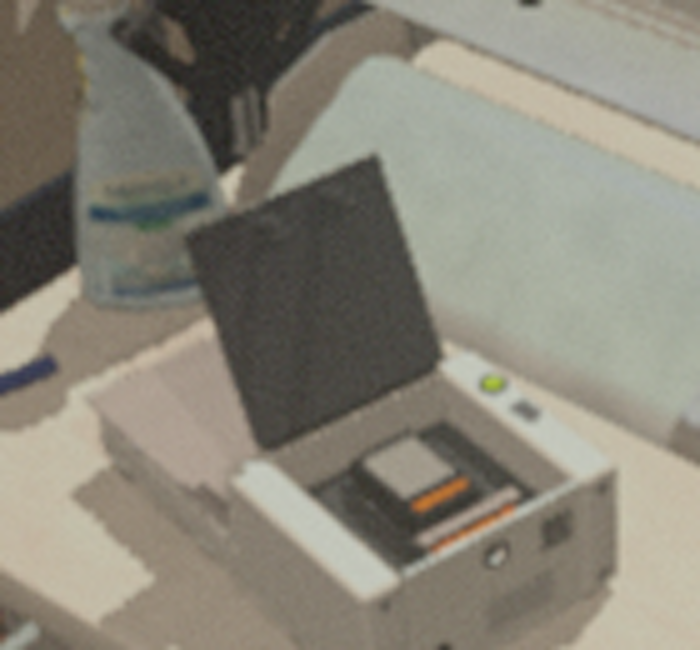

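Call:
apply_moves:
  moves:
    - [[-0.3, -0.4, 3], 0, 0]
    - [[-0.3, -0.4, 5.6], 0, 0]
    - [[-0.3, -1.8, 5.5], 0, 0]
    - [[-0.3, -3, 5], 0, 0]
    - [[-0.3, -4.2, 4.5], 0, 0]
    - [[-0.3, -5.4, 4], 0, 0]
    - [[-0.3, -6.6, 3.4], 0, 0]
    - [[-0.3, -7.8, 3], 0, 0]
    - [[-0.3, -9, 2.7], 0, 0]
    - [[-0.3, -10, 2.6], 0, 0]

```text
clock: 35.6
tcp_pos: [0.4943, 0.1931, 0.2036]
orientation: [0.0, 0.104, 0.995, 0.0]
wrist_force: [-0.2, 0.9, 0.5]
finger_gap: 0.0
```

```bash

python3 -c "
from h import *
s=rel(hx(82,191),hx(57,174),hx(38,151),hx(24,125),hx(18,106),hx(17,97),hx(17,95));print(((s['tcp_pos'][:2]-H)@d)*1000)
S=look('scene','s24.png')
cv2.imwrite('pics/s24b.png',cv2.resize(S['pixels'][110:240,150:290,::-1],None,fx=5,fy=5,interpolation=cv2.INTER_CUBIC))
"
```

```text
clk 35.6 tcp [0.4943 0.1931 0.2036] xdir 168.04 tilt [ 0.  0. -1.] F [-0.2  0.9  0.5] gap 0.0
[ 0.14 -2.6   1.26] yaw 0.0
[ 0.14 -5.1   2.96] yaw 0.0
[ 0.14 -7.    5.26] yaw 0.0
[ 0.15 -8.4   7.85] yaw 0.0
[ 0.15 -9.01  9.75] yaw 0.0
[ 0.15 -9.11 10.65] yaw 0.0
[ 0.15 -9.11 10.85] yaw 0.0
108.03385610125241
```

View pics/s24b.png

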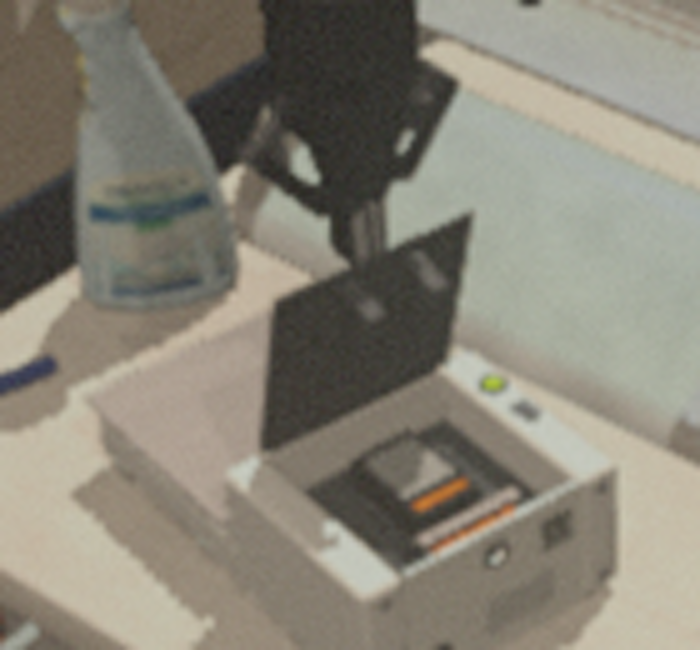

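Call:
apply_moves:
  moves:
    - [[0.1, -1.3, 0.5], 0, 0]
    - [[0.1, -2.6, 1.2], 0, 0]
    - [[0.1, -3.9, 2], 0, 0]
    - [[0.1, -5.1, 3], 0, 0]
    - [[0.1, -6.1, 4.1], 0, 0]
    - [[0.1, -7, 5.3], 0, 0]
    - [[0.1, -7.7, 6.5], 0, 0]
    - [[0.1, -8.3, 7.7], 0, 0]
    - [[0.1, -8.7, 8.7], 0, 0]
    - [[0.1, -8.9, 9.2], 0, 0]

```text
clock: 36.9
tcp_pos: [0.4747, 0.1068, 0.1106]
orientation: [-0.0, 0.104, 0.995, -0.0]
wrist_force: [-0.1, 0.1, 0.8]
finger_gap: -0.0002
```

```bash

python3 -c "
from h import *
s=rel(hx(17,97),hx(17,95));print(((s['tcp_pos'][:2]-H)@d)*1000)
S=look('scene','s25.png')
cv2.imwrite('pics/s25b.png',cv2.resize(S['pixels'][140:240,170:290,::-1],None,fx=6,fy=6,interpolation=cv2.INTER_CUBIC))
"
```

```text
clk 36.9 tcp [0.4747 0.1068 0.1106] xdir 168.04 tilt [-0.001 -0.    -1.   ] F [-0.1  0.1  0.8] gap -0.0002
[ 0.01 -0.25  1.36] yaw 0.0
[ 0.01 -0.25  1.56] yaw 0.0
19.514618202064664
```

View pics/s25b.png

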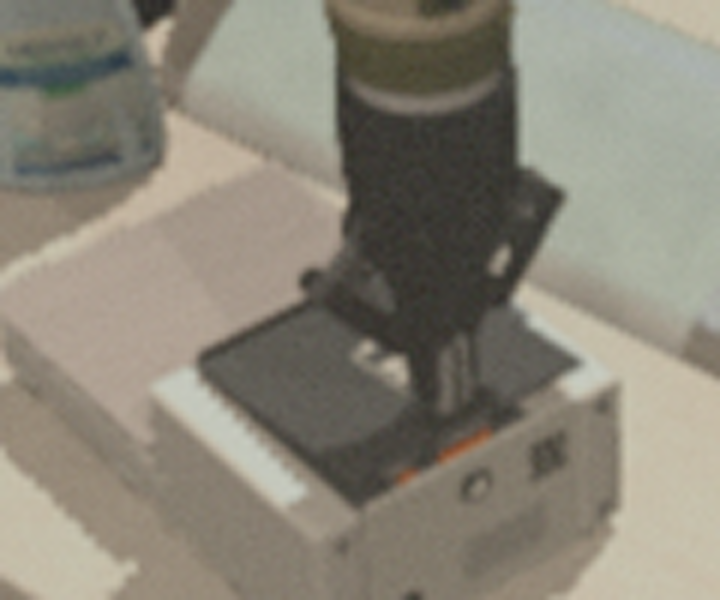

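Call:
apply_moves:
  moves:
    - [[0, -0.1, 0.4], 0, 0]
    - [[0, -0.2, 0.8], 0, 0]
    - [[0, -0.2, 1.1], 0, 0]
    - [[0, -0.2, 1.3], 0, 0]
    - [[0, -0.2, 1.5], 0, 0]
    - [[0, -0.2, 1.6], 0, 0]
    - [[0, -0.2, 1.7], 0, 0]
    - [[0, -0.2, 1.75], 0, 0]
    - [[0, -0.2, 1.75], 0, 0]
    - [[0, -0.2, 1.75], 0, 0]

```text
clock: 38.2
tcp_pos: [0.4748, 0.105, 0.0943]
orientation: [0.0, 0.104, 0.995, 0.0]
wrist_force: [-2.1, 0.2, 5.9]
finger_gap: 0.0003
```

```bash

python3 -c "
from h import *
s=rel()"
```

```text
clk 38.2 tcp [0.4748 0.105  0.0943] xdir 168.05 tilt [ 0.001 -0.    -1.   ] F [-2.1  0.2  5.9] gap 0.0003
```

Call:
apply_moves:
  moves:
    - [[0, 0, 0.1], 0, 0]
    - [[0, 0, 0.2], 0, 0]
    - [[0, 0, 0.3], 0, 0]
    - [[0, 0, 0.3], 0, 0]
    - [[0, 0, 0.3], 0, 0]
    - [[0, 0, 0.3], 0, 0]
    - [[0, 0, 0.3], 0, 0]
    - [[0, 0, 0.3], 0, 0]
    - [[0, 0, 0.3], 0, 0]
    - [[0, 0, 0.3], 0, 0]

```text
clock: 39.45
tcp_pos: [0.4749, 0.1049, 0.0919]
orientation: [0.001, 0.104, 0.995, 0.0]
wrist_force: [-3.4, -0.5, 10.1]
finger_gap: 0.0001
```

```bash

python3 -c "
from h import *
s=rel()"
```

```text
clk 39.45 tcp [0.4749 0.1049 0.0919] xdir 168.05 tilt [ 0.001 -0.    -1.   ] F [-3.4 -0.5 10.1] gap 0.0001
```

Call:
apply_moves:
  moves:
    - [[0, 0, 0.1], 0, 0]
    - [[0, 0, 0.2], 0, 0]
    - [[0, 0, 0.3], 0, 0]
    - [[0, 0, 0.4], 0, 0]
    - [[0, 0, 0.4], 0, 0]
    - [[0, 0, 0.4], 0, 0]
    - [[0, 0, 0.4], 0, 0]
    - [[0, 0, 0.4], 0, 0]
    - [[0, 0, 0.4], 0, 0]
    - [[0, 0, 0.4], 0, 0]

```text
clock: 40.7
tcp_pos: [0.4751, 0.1051, 0.0886]
orientation: [0.001, 0.104, 0.995, 0.0]
wrist_force: [-4.5, -0.0, 16.1]
finger_gap: -0.0001
```

```bash

python3 -c "
from h import *
s=rel()"
```

```text
clk 40.7 tcp [0.4751 0.1051 0.0886] xdir 168.06 tilt [ 0.002  0.    -1.   ] F [-4.5 -0.  16.1] gap -0.0001
```

```bash

python3 -c "
from h import *
S=look('scene','s26.png')
cv2.imwrite('pics/s26b.png',cv2.resize(S['pixels'][150:240,180:280,::-1],None,fx=8,fy=8,interpolation=cv2.INTER_CUBIC))
"
```

```text
(no output)
```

View pics/s26b.png

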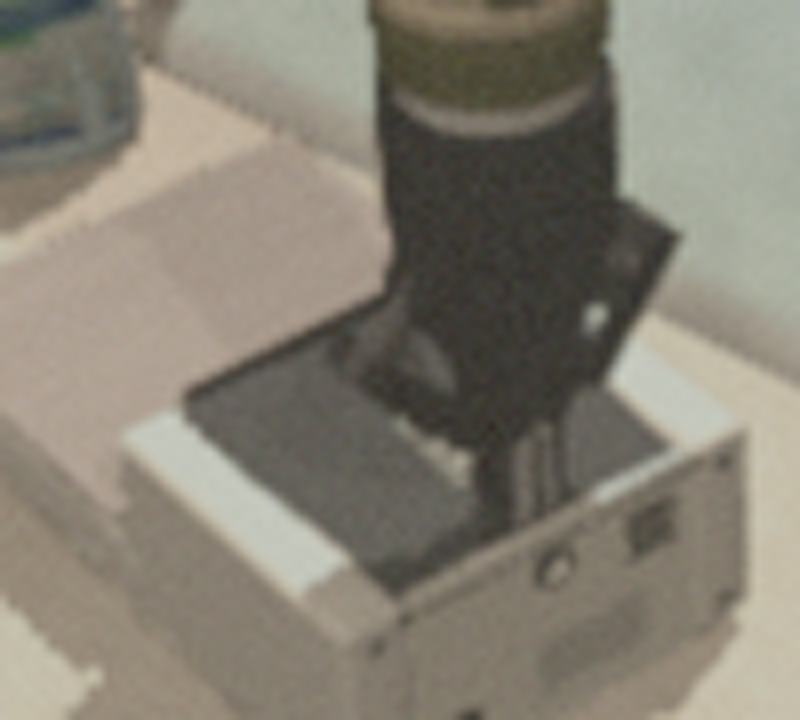

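Call:
apply_moves:
  moves:
    - [[0, 0, -0.3], 0, 0]
    - [[0, 0, -0.6], 0, 0]
    - [[0, 0, -0.9], 0, 0]
    - [[0, 0, -1.2], 0, 0]
    - [[0, 0, -2], 0, 0]
    - [[0, 0, -4], 0, 0]
    - [[0, 0, -7], 0, 0]
    - [[0, -4, -10], 0, 0]
    - [[0, -9, -12], 0, 0]
    - [[0, -14, -12], 0, 0]

```text
clock: 42.0
tcp_pos: [0.4464, -0.0334, 0.2089]
orientation: [0.002, 0.104, 0.995, -0.0]
wrist_force: [0.7, -0.6, -0.5]
finger_gap: 0.0002
```

```bash

python3 -c "
from h import *
rel(hx(20,110))
S=look('scene','s27.png')
cv2.imwrite('pics/s27b.png',cv2.resize(S['pixels'][150:240,180:280,::-1],None,fx=8,fy=8,interpolation=cv2.INTER_CUBIC))
"
```

```text
clk 42.0 tcp [ 0.4464 -0.0334  0.2089] xdir 168.11 tilt [ 0.004 -0.001 -1.   ] F [ 0.7 -0.6 -0.5] gap 0.0002
[ 0.17 14.35  9.88] yaw 0.1
```

View pics/s27b.png

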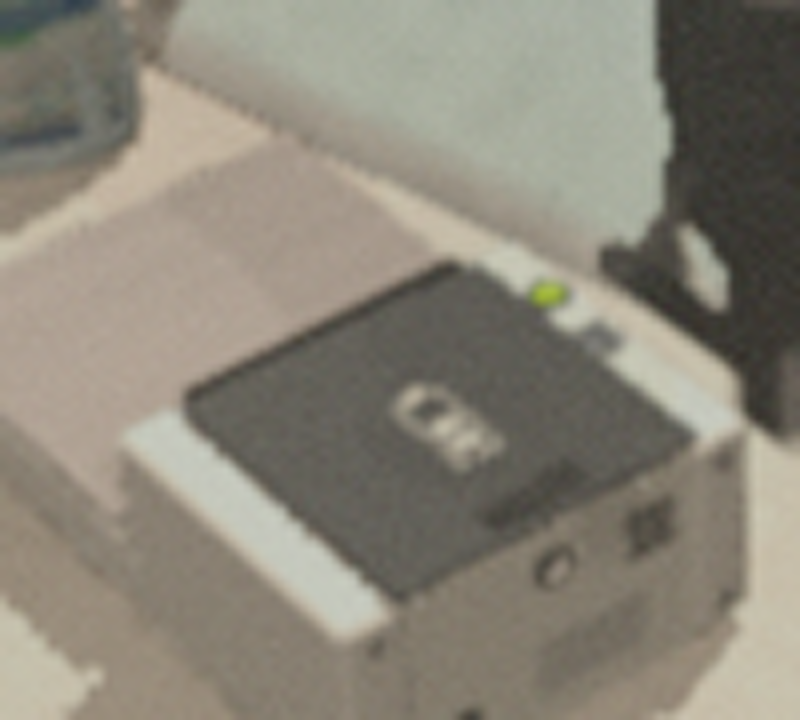

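Call:
apply_moves:
  moves:
    - [[0, -2, 0], 0, 0]
    - [[0, -4, 0], 0, 0]
    - [[0, -4, 0], 0, 0]
    - [[0, -4, 0], 0, 0]
    - [[0, -4, 0], 0, 0]
    - [[0, -4, 0], 0, 0]
    - [[0, -4, 0], 0, 0]
    - [[0, -4, 0], 0, 0]
    - [[0, -4, 0], 0, 0]
    - [[0, -4, 0], 0, 0]

```text
clock: 43.3
tcp_pos: [0.4373, -0.0711, 0.2068]
orientation: [0.0, 0.104, 0.995, 0.0]
wrist_force: [0.6, -0.4, 0.2]
finger_gap: 0.0001
```

```bash

python3 -c "
from h import *
from m import S as S0
rel()
S=look('scene','s28.png')
a=S['pixels'].astype(int);b=S0['pixels'].astype(int)
print('hatch region diff',np.abs(a-b)[180:235,195:262].mean())
cv2.imwrite('pics/s28b.png',cv2.resize(S['pixels'][150:350,100:420,::-1],None,fx=2.5,fy=2.5,interpolation=cv2.INTER_CUBIC))
"
```

```text
clk 43.3 tcp [ 0.4373 -0.0711  0.2068] xdir 168.05 tilt [ 0.  0. -1.] F [ 0.6 -0.4  0.2] gap 0.0001
hatch region diff 4.494708276797829
```

View pics/s28b.png

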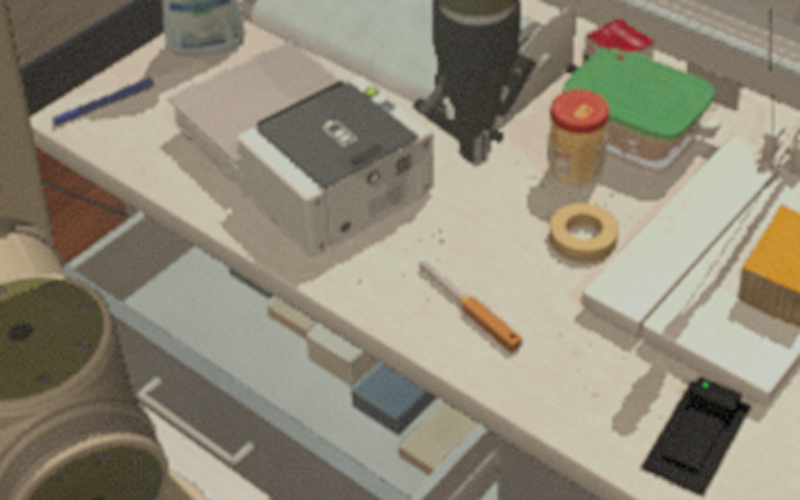

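The final picture shows the hatch shut as it was at the start, the pin flat on the worktop, the dock empty, and the jar, tape and marker in place. I'm handing in.

```bash
python3 -c "
from h import *
print(env.hand_in())"
```

```text
the job is handed in; nothing more can be done
None
```

The job is done and handed in at about 43 s of the 61 s allowed. I released the catch with the pin and laid the pin flat on the worktop. I then rocked the battery into the bay tongue first and pressed the hatch shut.

**Last checks that passed**
- **Battery:** before I closed the hatch, pressing near its heel met firm resistance at z = 83.8 mm, against 84 mm expected for lying flat. The overlay drawn on the picture agreed.
- **Hatch:** about 2 s after I let go it was still shut, and the picture matches the starting view.
- **Rest of the scene:** the pin lies flat, the jar, tape and marker look unmoved, and the robot touches nothing.

**Things that did not go as expected**
- The tongue wedged under the lip on the way in, with 20 to 26 N at the wrist. The battery only dropped flat when I let go.
- The test press on the battery reached about 42 N. It was made with the fingertips, not the gripper's body, but it is slightly above the 40 N figure.
- While I pressed the hatch, the fingertips read 88.6 mm. That is below the shut height I expected (about 94 to 97 mm), so it was pushed past shut with 16 N. It came back to shut and held.
- I could not see the tongue under the lip, and I did not measure the catch's position. I judged both from the battery lying flat and the hatch staying shut.

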